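# Change the grinding slugs of a bench tumbler

## Task

Change the grinding slugs in the bench tumbler: pull the yellow sprung index pin and park it in its holding notch so that it stays out by itself, then crank the drum over until every brown spent slug has dropped into the blue tray. Crank the drum upright again and let the pin snap fully home to lock it, and only then put every white slug from the bench into the drum. The spent slugs stay in the tray, and the beaker, bottle, jar and spatula stay where they are.

Things in the scene. Friction and masses are not known exactly. Their poses are not given: they have to be found in the camera images.
- tumbler: Bench tumbler, fixed: dark base, two white cheeks with a steel drum between, blue catch tray below, red crank on its right (-y), yellow-knobbed sprung index pin on its left (+y). Origin on the bench under the drum's centre; +x is the side the drum tips to (away from the robot, within 0.3 rad), +y along the axle from crank to pin, z up. Axle 115 mm up.
- drum (a joint): Drum angle about the axle, rad: 0 = mouth straight up (end stop), growing as it tips to the tumbler's +x, end stop 2.15; it pours freely from about 1.9. Friction of about 0.1 N m keeps it where it is left. With the pin home it moves no more than about 0.07 rad.
- drum_mid (a point): Centre of the steel drum, on the axle. An open cup 78 mm tall: inner floor 35 mm below this point, rim 38 mm above it (153 mm above the bench) when upright; outer diameter 80 mm at the foot, 104 mm at the rim, wall 4 mm, inner mouth 96 mm wide.
- crank_grip (a point): Middle of the crank's red round peg: 12 mm thick, 42 mm long, parallel to the axle, sticking out to the tumbler's -y. It turns rigidly with the drum, 50 mm from the axle, 100 mm from the drum's centre along the axle; drum upright: 43 mm to -x of the axle and 25 mm above it. As the drum tips it passes over the top to the +x side.
- index_pin (a joint): Pull of the sprung index pin along the tumbler's +y, m: 0 = home in the slot of the brass index plate, locking the drum; end stop 0.036. The spring pulls it home with 3 N (at 0) to 8 N (end stop). In its holding notch it reads about 0.017. Let go with the drum not upright it stops on the plate at about 0.012.
- pin_knob (a joint): Sideways shift of the knob to the tumbler's -x in its J-shaped gate, m: 0 = straight leg, end stop 0.0135; a weak spring (to 1.3 N) returns it. It can cross to the notch only when pulled beyond 0.024, over a lip; shifted fully across, then let back, it stays behind the lip at pull 0.017, shift 0.012. To free: pull beyond 0.024, shift back to 0, let it home.
- knob_grip (a point): Centre of the index pin's yellow upright round knob: 18 mm in diameter, 38 mm tall, centre 184 mm above the bench, 105 mm to the tumbler's +y of the drum's centre when home. It moves with the pin. The aluminium gate plate below it has its top 156 mm above the bench.
- tray_mid (a point): Centre of the floor of the fixed blue catch tray, 6 mm above the bench, 48 mm to the tumbler's +x of the drum's centre. Inside it runs from 60 mm on the -x side to 156 mm on the +x side of the drum's centre, 106 mm wide; walls 45 mm above the bench (55 mm at the +x end). It reaches under the drum.
- spent0_center (a point): Centre of a spent grinding slug (may be absent): brown ceramic cylinder, 20 mm in diameter and 20 mm tall, 30 g; at the start in the drum.
- spent1_center (a point): Centre of a spent grinding slug (may be absent): brown ceramic cylinder, 20 mm in diameter and 20 mm tall, 30 g; at the start in the drum.
- spent2_center (a point): Centre of a spent grinding slug (may be absent): brown ceramic cylinder, 20 mm in diameter and 20 mm tall, 30 g; at the start in the drum.
- spent3_center (a point): Centre of a spent grinding slug (may be absent): brown ceramic cylinder, 20 mm in diameter and 20 mm tall, 30 g; at the start in the drum.
- spent4_center (a point): Centre of a spent grinding slug (may be absent): brown ceramic cylinder, 20 mm in diameter and 20 mm tall, 30 g; at the start in the drum.
- fresh0_center (a point): Centre of a fresh grinding slug (may be absent): white ceramic cylinder, 20 mm in diameter and 20 mm tall (its axis is z), 30 g; at the start standing on the bench to the right of the tumbler.
- fresh1_center (a point): Centre of a fresh grinding slug (may be absent): white ceramic cylinder, 20 mm in diameter and 20 mm tall (its axis is z), 30 g; at the start standing on the bench to the right of the tumbler.
- fresh2_center (a point): Centre of a fresh grinding slug (may be absent): white ceramic cylinder, 20 mm in diameter and 20 mm tall (its axis is z), 30 g; at the start standing on the bench to the right of the tumbler.
- fresh3_center (a point): Centre of a fresh grinding slug (may be absent): white ceramic cylinder, 20 mm in diameter and 20 mm tall (its axis is z), 30 g; at the start standing on the bench to the right of the tumbler.
- fresh4_center (a point): Centre of a fresh grinding slug (may be absent): white ceramic cylinder, 20 mm in diameter and 20 mm tall (its axis is z), 30 g; at the start standing on the bench to the right of the tumbler.
- beaker: Bystander: glass beaker, 54 mm wide and 70 mm tall, standing among the fresh slugs; origin at its underside.
- bottle: Bystander: white bottle with a blue cap, 60 mm wide and 150 mm tall; origin at its underside.
- jar: Bystander: amber jar with a red lid, 66 mm wide and 80 mm tall, left of the tumbler; origin at its underside.
- spatula_grip (a point): Bystander: spatula 180 mm long lying on the bench; this point is on its handle.

How it is judged:
By the outcome, as a careful person would: the job done as asked, in the order asked, and still so for the second after the job is handed in, with the robot touching nothing.
Of spent0, spent1, spent2, spent3, spent4 only 3 to 5 are there at a start; the rules pass over those that are not, and their reading is None.
Of fresh0, fresh1, fresh2, fresh3, fresh4 only 3 to 5 are there at a start; the rules pass over those that are not, and their reading is None.
At some moment in a run one of fresh0, fresh1, fresh2, fresh3, fresh4 may be knocked a few centimetres aside while the robot is not near it.
It also fails if it takes over 208 s, if anything falls off the work surface, if the arm or the gripper's body presses on something with over 40 N, if the wrist force passes 120 N, or if a joint passes its speed limit or range.

## Robot

A 7-joint arm with a two-finger parallel gripper is mounted at the origin on the work surface. World frame = base frame: x ahead of the robot, y to its left, z up, the work surface at z = 0. Lengths are in m, angles in rad, forces in N, time in s.
With the tool pointing down it reaches from about 0.425 to 0.95 m from the base axis. Payload 16.7 kg.
Tool frame: the origin (TCP) lies at the very end of the fingers, on their centre line; the grasp point (between the pads) lies 19 mm behind it; z points along the fingers, y is the direction in which the jaws open and shut (so a half turn about z gives the same grasp; the last joint's range is limited). The gripper opens to 94 mm and grips with 3 to 60 N. Pads are 16 mm wide; open, the fingers measure 119 mm over their backs; the gripper's body (75 mm by 177 mm) begins 78 mm behind the grasp point.
Start: joints at [1.167, 0.426, 0.074, 1.606, -0.034, 1.111, -0.067], TCP at [0.17, -0.653, 0.205] pointing down, gripper open.
Joint ranges: [-2.85, 2.85], [-0.5, 2.14], [-1.23, 1.37], [0.21, 2.46], [-1.02, 4.16], [0.16, 2.05], [-2.73, 2.73]. Speed limits (rad/s): [1.89, 1.89, 2.39, 2.39, 3.01, 3.01, 3.01].

## Interface

Orientations are given as a unit quaternion [w, x, y, z].
In Python, from station import robot, vision, finish_job gives the robot as it stands.
- The arm moves only by the tool step_arm, never from a script. Its argument "deltas" is one flat list of numbers, 7 for each row, row after row: the opening, from 0 (shut) to 1 (fully open), then the shift along the tool's x, y, z in m, then the turn, a rotation vector about the tool's x, y, z in rad. In form: [fingers, tx, ty, tz, rx, ry, rz, fingers, tx, ty, tz, rx, ry, rz, ...]. A call has 1 to 20 rows; each row shifts and turns the commanded pose from where the row before left it, along the tool's axes as they then stand; what a row does not reach is not made up. A row lasts 1/12 s, in which the tool goes at most 41.7 mm and 7.16 degrees, less where a joint would pass 70% of its speed; a pose out of reach is approached as far as the arm can. A call with a gripper value outside its range is refused whole. The fingers move at their own pace and stop on an object; the grip force is fixed at half the most. Time passes only in rows, so rows that do not move let the fingers close. It gives the time, the measured TCP pose, the force and the opening at its end, in the units of the state.
- robot.read_state(): the state, without advancing time (a new reading comes with each control period).
- vision.capture(name): name is "scene" or "side" or "wrist"; returns a dict with "pixels" (420x560x3 uint8, red, green, blue), "range_z" (420x560 float32, m along the optical axis (not along the pixel's ray), 0 where there is no reading), "fx", "fy", "cx", "cy" (pixels), "camera_from_world" (4x4, takes a point from world to camera coordinates). Camera axes: x right, y up, looking along -z (the intrinsics and any distortion apply to the point x, -y, -z); pixel columns grow to the right and rows downward; lengths in m; the calibration is good to about 2 mm. The wrist camera is an equidistant fisheye: a pixel r from the principal point sees the ray r / f radians off the axis. A picture is of the moment at which its call begins.
- finish_job(): hands the job in, once; it reports no verdict.
The state is a dict: "time": time; "joints": joint angles; "joint_vel": joint speeds; "joint_efforts": joint torques, N m; "ee_pos": TCP position; "orientation": TCP orientation; "force": force on the tool from outside, world axes, zero at the start; "torque": the same for the moment, N m; "grip_width": opening from 0.0 (shut) to 1.0 (fully open).
Only numpy, scipy, OpenCV 4.12 (cv2) and the standard library are available. Lean on these libraries where they do the work, as an engineer would, in place of code of your own. Each camera call takes 0.05 s, during which the arm holds its last target.

## Working session

There is one attempt and no reset: what is moved stays moved. The work goes in short steps, Python scripts to look and compute and a tool call to move; the robot and the scene stay as the last step left them, time stands still between calls to the robot, and variables do not carry over. Pictures are saved under pics/ and viewed, and the job is handed in when it is done.

Besides the shell and the picture viewer there is one more tool, called in YAML: its name, and indented under it one key for each argument. step_arm: Moves the arm, as the interface text tells. Its arguments: {"type":"object","properties":{"deltas":{"type":"array"}},"required":["deltas"]}

```bash
ls; mkdir -p pics; cat > h.py <<'E'
import numpy as np, cv2
from station import robot, vision
def cap(n,fn=None):
    c=vision.capture(n)
    if fn: cv2.imwrite('pics/'+fn,cv2.cvtColor(c['pixels'],cv2.COLOR_RGB2BGR))
    return c
def ray(c,u,v,wrist=False):
    x=(u-c['cx'])/c['fx']; y=(v-c['cy'])/c['fy']
    if wrist:
        r=np.hypot(x,y); s=np.sin(r)/r if r>1e-9 else 1
        d=np.array([x*s,-y*s,-np.cos(r)])
    else: d=np.array([x,-y,-1.])
    T=np.array(c['camera_from_world']); R=T[:3,:3]; o=-R.T@T[:3,3]
    return o,R.T@d
def onplane(c,u,v,z,wrist=False):
    o,d=ray(c,u,v,wrist); return o+d*(z-o[2])/d[2]
def pt(c,u,v):
    o,d=ray(c,u,v); return o+d*float(c['range_z'][int(v),int(u)])
def cloud(c):
    H,W=c['range_z'].shape
    u,v=np.meshgrid(np.arange(W),np.arange(H))
    z=c['range_z']; T=np.array(c['camera_from_world']);R=T[:3,:3];o=-R.T@T[:3,3]
    P=np.stack([(u-c['cx'])/c['fx']*z,-(v-c['cy'])/c['fy']*z,-z],-1)
    return P@R+o
def proj(c,p):
    T=np.array(c['camera_from_world']);q=T[:3,:3]@np.array(p)+T[:3,3]
    return c['cx']+c['fx']*q[0]/-q[2], c['cy']-c['fy']*q[1]/-q[2]
E
python3 - <<'E'
from h import *
for n in['scene','side','wrist']:
    c=cap(n,n+'0.png'); print(n,c['fx'],c['cx'],c['cy'],np.round(c['camera_from_world'],3).tolist())
s=robot.read_state(); print(s)
E
```

```text
pics
scene 532.3318727060486 287.1900663706066 207.9376544587888 [[-0.405, 0.914, -0.008, 0.212], [-0.788, -0.344, 0.511, 0.342], [0.464, 0.213, 0.86, -1.753], [0.0, 0.0, 0.0, 1.0]]
side 462.653637769576 280.04364220165024 208.7937287055636 [[-0.732, -0.681, 0.021, 0.372], [0.407, -0.412, 0.815, -0.317], [-0.547, 0.605, 0.578, -1.243], [0.0, 0.0, 0.0, 1.0]]
wrist 325.19226210127806 283.94374399765127 202.95875763559795 [[0.253, -0.968, -0.0, -0.675], [0.926, 0.242, -0.289, 0.03], [0.28, 0.073, 0.957, -0.393], [0.0, 0.0, 0.0, 1.0]]
{'time': 0.15, 'joints': array([ 1.16649026,  0.4265735 ,  0.0738513 ,  1.60644866, -0.03404971,
        1.11078921, -0.06709323]), 'joint_vel': array([ 1.92711111e-03, -1.80106594e-03, -5.10992609e-05, -2.40468247e-03,
       -7.66078271e-04, -2.16651634e-05,  2.75761689e-04]), 'joint_efforts': array([ 2.46485601e-03, -9.36282492e+01,  3.66823398e+00, -4.54426646e+01,
       -4.89241490e-02,  1.80310139e-02,  5.80809768e-06]), 'ee_pos': array([ 0.17002022, -0.65289406,  0.20495125]), 'orientation': array([-4.67157811e-04,  9.91894968e-01,  1.27059596e-01, -1.11747225e-04]), 'force': array([-0.18032418, -0.20407879,  0.38089427]), 'torque': array([-0.04154017,  0.03771725,  0.00052974]), 'grip_width': 0.9964307242503582}
```

View pics/scene0.png

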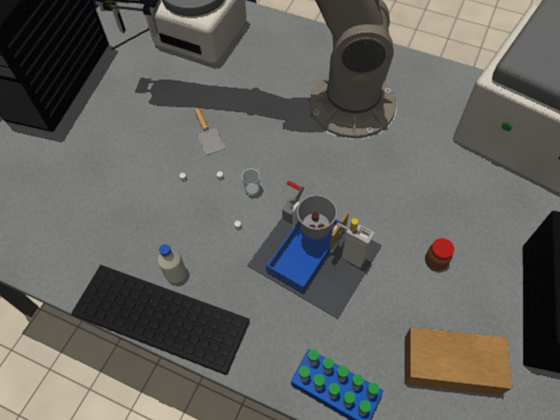

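View pics/side0.png

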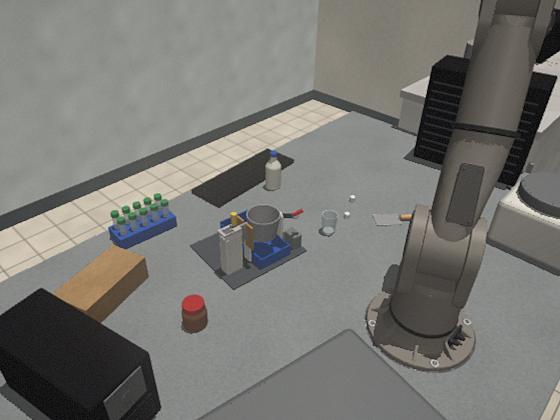

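View pics/wrist0.png

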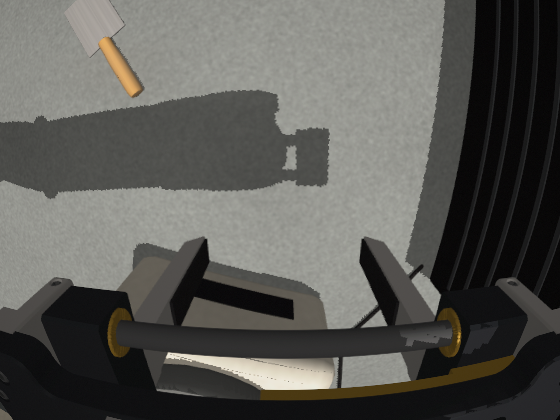

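```bash
python3 - <<'E'
from h import *
a=cap('scene'); b=cap('side')
def crop(c,x0,y0,x1,y1,k,fn):
    im=cv2.cvtColor(c['pixels'],cv2.COLOR_RGB2BGR)[y0:y1,x0:x1]
    cv2.imwrite('pics/'+fn,cv2.resize(im,None,fx=k,fy=k,interpolation=cv2.INTER_CUBIC))
crop(a,150,100,390,320,3,'sc1.png'); 
crop(b,180,170,420,290,3,'si1.png')
def blobs(c,lo,hi,z,name,box=None):
    hsv=cv2.cvtColor(c['pixels'],cv2.COLOR_RGB2HSV)
    m=cv2.inRange(hsv,lo,hi); n,l,s,ce=cv2.connectedComponentsWithStats(m)
    P=cloud(c)
    for i in range(1,n):
        if s[i,4]>=12 and s[i,4]<600:
            u,v=ce[i]; p=onplane(c,u,v,z)
            if 0.1<p[0]<0.95 and abs(p[1])<0.7: print(name,s[i].tolist(),ce[i].round(1),p.round(3),np.median(P[l==i],0).round(3))
for n,c in(('scene',a),('side',b)):
    blobs(c,(0,0,185),(180,40,255),0.012,n+' white')
    blobs(c,(20,130,100),(35,255,255),0.184,n+' yellow')
    blobs(c,(0,170,90),(6,255,255),0.14,n+' red')
    blobs(c,(5,60,30),(20,255,160),0.1,n+' brown')
    blobs(c,(100,170,50),(125,255,255),0.04,n+' blue')
E
```

```text
scene white [180, 173, 5, 4, 18] [182.  174.7] [ 0.476 -0.367  0.012] [ 0.481 -0.362  0.021]
scene white [217, 172, 6, 4, 20] [219.2 173.6] [ 0.427 -0.266  0.012] [ 0.433 -0.262  0.022]
scene white [235, 221, 6, 5, 22] [237.1 223. ] [ 0.558 -0.14   0.012] [ 0.562 -0.137  0.021]
scene white [360, 234, 8, 5, 18] [363.4 235.7] [0.453 0.202 0.012] [0.521 0.211 0.138]
scene yellow [351, 219, 7, 6, 36] [354.1 221.5] [0.518 0.18  0.184] [0.527 0.182 0.202]
scene red [287, 182, 13, 8, 38] [293.5 185.2] [ 0.453 -0.011  0.14 ] [ 0.457 -0.009  0.147]
scene red [432, 239, 22, 19, 331] [442.6 248. ] [0.476 0.404 0.14 ] [0.442 0.409 0.081]
scene brown [195, 107, 13, 24, 64] [201.1 118.8] [ 0.322 -0.37   0.1  ] [ 0.265 -0.418  0.017]
scene brown [341, 211, 8, 15, 63] [344.6 218.4] [0.471 0.145 0.1  ] [0.497 0.152 0.152]
scene brown [312, 212, 7, 7, 38] [314.9 215.1] [0.494 0.069 0.1  ] [0.495 0.069 0.102]
scene brown [318, 224, 6, 4, 17] [320.5 225.5] [0.517 0.094 0.1  ] [0.518 0.094 0.102]
scene brown [330, 225, 14, 25, 123] [335.2 236.8] [0.533 0.142 0.1  ] [0.546 0.145 0.123]
scene brown [425, 2
[... 956 characters left out ...]
.143 0.15 ]
side brown [245, 222, 9, 28, 146] [249.3 235.9] [0.513 0.133 0.1  ] [0.494 0.149 0.123]
side brown [92, 277, 7, 5, 12] [ 95.2 278.6] [0.674 0.543 0.1  ] [0.695 0.536 0.082]
side brown [100, 281, 8, 5, 13] [103.7 282.9] [0.644 0.536 0.1  ] [0.664 0.53  0.081]
side brown [107, 281, 7, 5, 12] [110.2 283.3] [0.63  0.525 0.1  ] [0.651 0.518 0.081]
side brown [83, 282, 7, 4, 17] [ 86.4 283.2] [0.675 0.568 0.1  ] [0.695 0.561 0.082]
side brown [89, 282, 7, 6, 14] [ 91.6 284.4] [0.661 0.561 0.1  ] [0.681 0.554 0.082]
side brown [69, 287, 8, 6, 19] [ 72.7 289.6] [0.678 0.604 0.1  ] [0.698 0.597 0.081]
side brown [182, 305, 25, 27, 423] [194.8 320.7] [0.372 0.451 0.1  ] [0.414 0.424 0.04 ]
```

View pics/sc1.png

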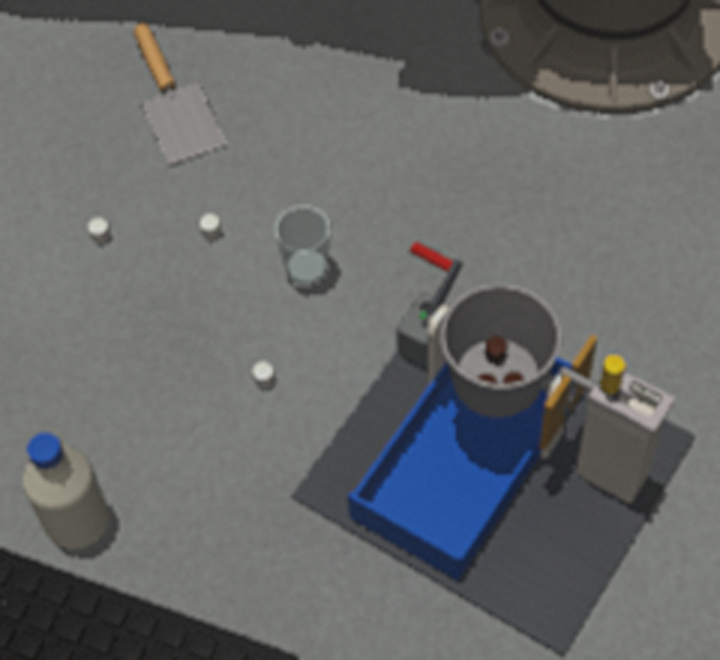

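View pics/si1.png

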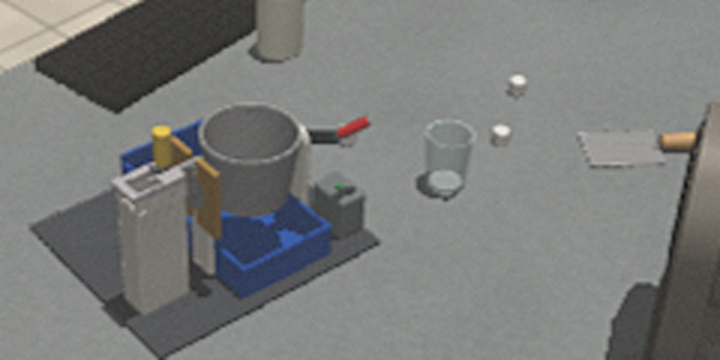

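```bash
python3 - <<'E'
from h import *
from scipy.optimize import least_squares
R=[];Tr=[];Kn=[];Cr=[]
for n in('scene','side'):
    c=cap(n);P=cloud(c);hsv=cv2.cvtColor(c['pixels'],cv2.COLOR_RGB2HSV)
    near=np.hypot(P[...,0]-.51,P[...,1]-.079)
    m=(near<.062)&(near>.04)&(P[...,2]>.146)&(P[...,2]<.157)&(hsv[...,1]<60)
    p=P[m]; 
    # rim: fit circle
    f=least_squares(lambda q:np.hypot(p[:,0]-q[0],p[:,1]-q[1])-q[2],[.51,.079,.05],loss='soft_l1',f_scale=.002)
    print(n,'rim',len(p),f.x.round(4))
    y=cv2.inRange(hsv,(20,130,100),(35,255,255))>0
    y&=(P[...,2]>.16)&(abs(P[...,0]-.52)<.05)&(abs(P[...,1]-.18)<.05)
    k=P[y]; print('knob',len(k),k.mean(0).round(4))
    f=least_squares(lambda q:np.hypot(k[:,0]-q[0],k[:,1]-q[1])-.009,k.mean(0)[:2]); print('knob fit',f.x.round(4))
    r=(cv2.inRange(hsv,(0,150,60),(8,255,255))|cv2.inRange(hsv,(172,150,60),(180,255,255)))>0
    r&=(P[...,2]>.1)&(abs(P[...,0]-.455)<.06)&(abs(P[...,1]+.01)<.06)
    k=P[r]; print('crank',len(k),k.mean(0).round(4),k.min(0).round(3),k.max(0).round(3))
    b=(cv2.inRange(hsv,(100,150,40),(125,255,255))>0)&(abs(P[...,0]-.55)<.2)&(abs(P[...,1]-.07)<.2)
    k=P[b]; k=k[(k[:,2]<.05)]
    rect=cv2.minAreaRect((k[:,:2]*1000).astype(np.float32)); print('tray',rect)
    # ivory/gate plate
    g=(abs(P[...,2]-.156)<.004)&(abs(P[...,0]-.52)<.05)&(abs(P[...,1]-.2)<.05)
    k=P[g]; print('gate',len(k),cv2.minAreaRect((k[:,:2]*1000).astype(np.float32)))
E
```

```text
scene rim 251 [0.511  0.0789 0.0492]
knob 36 [0.5275 0.1821 0.2016]
knob fit [0.5351 0.1824]
crank 49 [ 0.4564 -0.0108  0.1464] [ 0.448 -0.03   0.14 ] [0.461 0.009 0.154]
tray ((558.6871948242188, 72.11934661865234), (115.42520141601562, 224.65951538085938), 81.40455627441406)
gate 203 ((519.5654296875, 188.72357177734375), (93.85263061523438, 46.3753776550293), 72.21675109863281)
side rim 223 [0.5096 0.0763 0.049 ]
knob 59 [0.5224 0.1836 0.1896]
knob fit [0.525  0.1782]
crank 23 [ 0.4511 -0.0111  0.1458] [ 0.447 -0.026  0.141] [0.455 0.008 0.151]
tray ((559.800048828125, 70.46189880371094), (112.02618408203125, 226.0594482421875), 82.00749206542969)
gate 159 ((519.5453491210938, 188.2947998046875), (91.4289321899414, 47.19600296020508), 69.45675659179688)
```

```bash
cat >> h.py <<'E'
C=np.array([.5108,.078]); YAW=-.145
X=np.array([np.cos(YAW),np.sin(YAW)]);Y=np.array([-np.sin(YAW),np.cos(YAW)])
def w2t(p):
    p=np.asarray(p);d=p[...,:2]-C
    return np.stack([d@X,d@Y,p[...,2]],-1)
def t2w(p):
    p=np.asarray(p,float);return np.array([*(C+p[0]*X+p[1]*Y),p[2]])
def st():
    s=robot.read_state(); print('t',round(s['time'],2),'tcp',s['ee_pos'].round(4),'tumb',w2t(s['ee_pos']).round(4),'F',s['force'].round(1),'grip',round(s['grip_width'],3),'q',s['joints'].round(2).tolist()); 
    from scipy.spatial.transform import Rotation as Ro
    w,x,y,z=s['orientation'];M=Ro.from_quat([x,y,z,w]).as_matrix();print('toolx ang',np.degrees(np.arctan2(M[1,0],M[0,0])).round(2),'z',M[:,2].round(3)); return s,M
E
python3 - <<'E'
from h import *
st()
for n in('scene','side'):
    c=cap(n);P=w2t(cloud(c)).reshape(-1,3); h=c['pixels'].reshape(-1,3)
    m=(abs(P[:,0])<.2)&(abs(P[:,1])<.2)&(P[:,2]>.01)&(P[:,2]<.25); P=P[m]
    # height map by y band
    for y in range(-140,150,10):
        q=P[(P[:,1]*1000>=y)&(P[:,1]*1000<y+10)]
        if len(q): i=q[:,2].argmax(); print(n,y,len(q),'zmax',q[i].round(3),'x range z>.06',q[q[:,2]>.06][:,0].min(initial=9).round(3),q[q[:,2]>.06][:,0].max(initial=-9).round(3))
E
```

```text
t 0.35 tcp [ 0.1701 -0.6531  0.2053] tumb [-0.2315 -0.7726  0.2053] F [-0.1 -0.8 -0.6] grip 1.005 q [1.17, 0.43, 0.07, 1.61, -0.03, 1.11, -0.07]
toolx ang 14.6 z [-0.  0. -1.]
scene -140 2 zmax [ 0.037 -0.138  0.011] x range z>.06 9.0 -9.0
scene -130 1 zmax [-0.131 -0.124  0.012] x range z>.06 9.0 -9.0
scene -120 39 zmax [-0.046 -0.115  0.148] x range z>.06 -0.049 -0.039
scene -110 133 zmax [-0.041 -0.103  0.15 ] x range z>.06 -0.05 -0.008
scene -100 128 zmax [-0.04  -0.099  0.15 ] x range z>.06 -0.05 -0.003
scene -90 96 zmax [-0.042 -0.087  0.152] x range z>.06 -0.05 -0.008
scene -80 104 zmax [-0.047 -0.072  0.153] x range z>.06 -0.049 0.01
scene -70 87 zmax [-0.044 -0.07   0.154] x range z>.06 -0.052 0.017
scene -60 374 zmax [ 0.003 -0.05   0.155] x range z>.06 -0.011 0.016
scene -50 252 zmax [ 0.025 -0.043  0.162] x range z>.06 -0.033 0.028
scene -40 304 zmax [-0.033 -0.033  0.159] x range z>.06 -0.045 0.161
scene -30 261 zmax [ 0.043 -0.026  0.158] x range z>.06 -0.049 0.047
scene -20 270 zmax [-0.042 -0.02   0.159] x range z>.06 -0.051 0.16
scene -10 300 zmax [ 0.051 -0.001  0.1
[... 2192 characters left out ...]
-0.03   0.043  0.158] x range z>.06 -0.03 0.021
side 50 182 zmax [-0.     0.058  0.151] x range z>.06 -0.014 0.01
side 60 316 zmax [0.018 0.07  0.16 ] x range z>.06 -0.042 0.041
side 70 74 zmax [0.027 0.071 0.158] x range z>.06 -0.042 0.035
side 80 20 zmax [-0.003  0.085  0.157] x range z>.06 -0.02 0.002
side 90 151 zmax [0.001 0.097 0.203] x range z>.06 -0.026 0.002
side 100 214 zmax [-0.002  0.106  0.205] x range z>.06 -0.025 0.017
side 110 171 zmax [0.001 0.111 0.202] x range z>.06 -0.027 0.013
side 120 161 zmax [0.008 0.129 0.16 ] x range z>.06 -0.025 0.018
side 130 151 zmax [0.004 0.138 0.16 ] x range z>.06 -0.025 0.016
side 140 357 zmax [-0.002  0.148  0.161] x range z>.06 -0.025 0.016
```

step_arm:
  deltas: [0.45, 0, 0, -0.025, 0, 0, 0.1, 0.45, 0, 0, -0.025, 0, 0, 0.1, 0.45, 0, 0, -0.025, 0, 0, 0.1, 0.45, 0, 0, -0.025, 0, 0, 0.1, 0.45, 0.023, -0.033, 0, 0, 0, 0, 0.45, 0.023, -0.033, 0, 0, 0, 0, 0.45, 0.023, -0.033, 0, 0, 0, 0, 0.45, 0.023, -0.033, 0, 0, 0, 0, 0.45, 0.023, -0.033, 0, 0, 0, 0, 0.45, 0.023, -0.033, 0, 0, 0, 0, 0.45, 0.023, -0.033, 0, 0, 0, 0, 0.45, 0.023, -0.033, 0, 0, 0, 0, 0.45, 0.023, -0.033, 0, 0, 0, 0, 0.45, 0.023, -0.033, 0, 0, 0, 0]

```text
time: 1.62
ee_pos: [0.4465, -0.3583, 0.3058]
orientation: [0.0, 0.997, -0.073, 0.0]
force: [0.3, -0.6, 0.1]
grip_width: 0.446
```

```bash
python3 - <<'E'
from h import *
st()
c=cap('wrist','w1.png')
E
```

```text
t 1.62 tcp [ 0.4465 -0.3583  0.3058] tumb [-0.0006 -0.441   0.3058] F [ 0.3 -0.6  0.1] grip 0.446 q [0.62, 0.19, -0.06, 1.71, 0.01, 1.25, -1.16]
toolx ang -8.33 z [ 0.001 -0.    -1.   ]
```

View pics/w1.png

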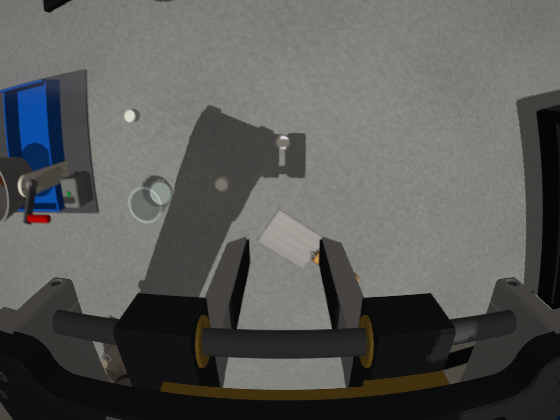

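step_arm:
  deltas: [0.45, 0, -0.039, 0, 0, 0, 0, 0.45, 0, -0.039, 0, 0, 0, 0, 0.45, 0, -0.039, 0, 0, 0, 0, 0.45, 0, -0.039, 0, 0, 0, 0, 0.45, 0, -0.039, 0, 0, 0, 0, 0.45, 0, -0.039, 0, 0, 0, 0, 0.45, 0, -0.039, 0, 0, 0, 0, 0.45, 0, -0.039, 0, 0, 0, 0, 0.45, 0, -0.039, 0, 0, 0, 0, 0.45, 0, -0.039, 0, 0, 0, 0, 0.45, 0, -0.039, 0, 0, 0, 0, 0.45, 0, -0.039, 0, 0, 0, 0, 0.45, 0, -0.039, 0, 0, 0, 0, 0.45, 0, -0.039, 0, 0, 0, 0, 0.45, 0, 0, 0.02, 0, 0, 0, 0.45, 0, 0, 0.02, 0, 0, 0, 0.45, 0, 0, 0.02, 0, 0, 0, 0.45, 0, 0, 0, 0, 0, 0]

```text
time: 3.17
ee_pos: [0.523, 0.1794, 0.2421]
orientation: [0.001, 0.997, -0.072, -0.002]
force: [-0.6, -0.3, -1.0]
grip_width: 0.448
```

```bash
python3 - <<'E'
from h import *
st()
c=cap('wrist','w2.png')
E
```

```text
t 3.17 tcp [0.523  0.1794 0.2421] tumb [-0.0026  0.1021  0.2421] F [-0.6 -0.3 -1. ] grip 0.448 q [-0.02, 0.23, -0.5, 1.81, 0.12, 1.13, -2.28]
toolx ang -8.3 z [-0.005 -0.002 -1.   ]
```

View pics/w2.png

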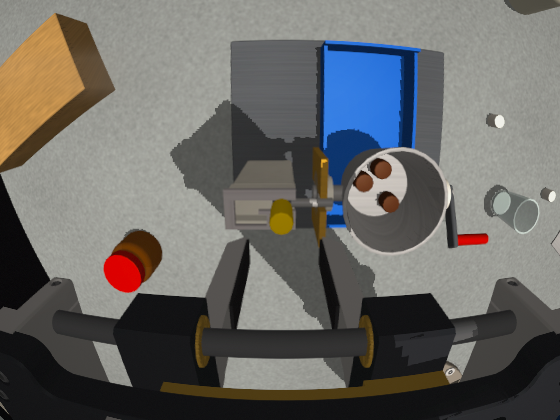

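```bash
cat >> h.py <<'E'
def wblob(c,lo,hi,z,amin=30,amax=5000):
    hsv=cv2.cvtColor(c['pixels'],cv2.COLOR_RGB2HSV)
    m=cv2.inRange(hsv,lo,hi); n,l,s,ce=cv2.connectedComponentsWithStats(m)
    for i in range(1,n):
        if amin<=s[i,4]<=amax: print(s[i].tolist(),ce[i].round(1),'world',onplane(c,*ce[i],z,True).round(4),'tumb',w2t(onplane(c,*ce[i],z,True)).round(4))
    return l
E
python3 - <<'E'
from h import *
c=cap('wrist')
wblob(c,(20,150,60),(34,255,255),.184)
im=cv2.cvtColor(c['pixels'],cv2.COLOR_RGB2BGR)[130:270,200:460]
cv2.imwrite('pics/w2c.png',cv2.resize(im,None,fx=3,fy=3,interpolation=cv2.INTER_CUBIC))
for u,v in((282,209),(281,228)): print(w2t(onplane(c,u,v,.203,True)).round(4))
E
```

```text
[315, 150, 13, 42, 228] [322.2 169.3] world [0.5584 0.1454 0.184 ] tumb [0.0374 0.0736 0.184 ]
[270, 199, 24, 36, 684] [281.5 216.7] world [0.5255 0.1811 0.184 ] tumb [-0.0003  0.1042  0.184 ]
[317, 208, 9, 14, 74] [321.4 215.1] world [0.5223 0.1501 0.184 ] tumb [0.001 0.073 0.184]
[195, 315, 15, 53, 419] [200.6 341.2] world [0.4083 0.2786 0.184 ] tumb [-0.1304  0.1837  0.184 ]
[359, 315, 15, 53, 420] [367.2 341.1] world [0.3848 0.1174 0.184 ] tumb [-0.1304  0.0207  0.184 ]
[160, 371, 289, 29, 3322] [316.7 388.9] world [0.3229 0.1728 0.184 ] tumb [-0.1997  0.0667  0.184 ]
[0.0122 0.1037 0.203 ]
[-0.0024  0.1045  0.203 ]
```

View pics/w2c.png

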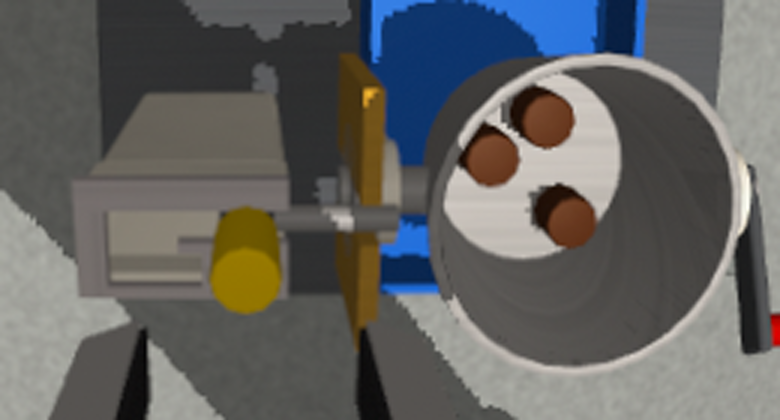

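step_arm:
  deltas: [0.45, 0.001, -0.001, 0.018, 0, 0, 0, 0.45, 0, 0, 0.018, 0, 0, 0, 0.45, 0, 0, 0.018, 0, 0, 0, 0.45, 0, 0, 0.018, 0, 0, 0, 0.45, 0, 0, 0, 0, 0, 0, 0.45, 0, 0, 0, 0, 0, 0]

```text
time: 3.77
ee_pos: [0.526, 0.1811, 0.1746]
orientation: [-0.0, 0.997, -0.073, 0.0]
force: [0.4, 1.3, 0.1]
grip_width: 0.453
```

```bash
python3 - <<'E'
from h import *
st()
E
```

```text
t 3.77 tcp [0.526  0.1811 0.1746] tumb [0.0002 0.1042 0.1746] F [0.4 1.3 0.1] grip 0.453 q [-0.04, 0.3, -0.49, 1.88, 0.17, 1.0, -2.32]
toolx ang -8.34 z [ 0.  0. -1.]
```

step_arm:
  deltas: [0.45, 0, 0, 0.004, 0, 0, 0, 0, 0, 0, 0, 0, 0, 0, 0, 0, 0, 0, 0, 0, 0, 0, 0, 0, 0, 0, 0, 0, 0, 0, 0, 0, 0, 0, 0, 0, 0, 0, 0, 0, 0, 0, 0, 0, 0, 0, 0, 0, 0, 0, 0, 0, 0, 0, 0, 0]

```text
time: 4.43
ee_pos: [0.5259, 0.1812, 0.1699]
orientation: [-0.0, 0.997, -0.073, 0.0]
force: [-0.5, -1.0, 6.1]
grip_width: 0.184
```

```bash
python3 - <<'E'
from h import *
st()
c=cap('wrist','w3.png')
E
```

```text
t 4.43 tcp [0.5259 0.1812 0.1699] tumb [-0.      0.1043  0.1699] F [-0.5 -1.   6.1] grip 0.184 q [-0.04, 0.31, -0.49, 1.89, 0.17, 0.99, -2.32]
toolx ang -8.33 z [ 0.001  0.    -1.   ]
```

View pics/w3.png

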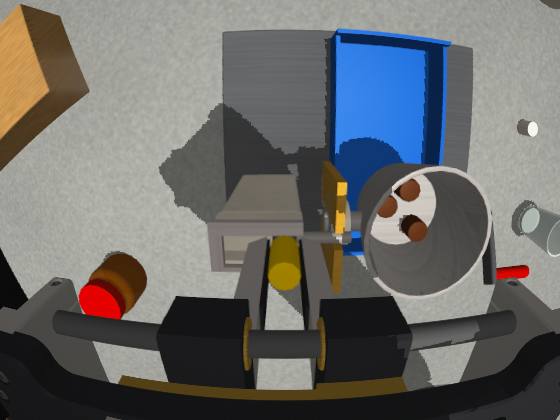

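step_arm:
  deltas: [0, 0, -0.005, 0, 0, 0, 0, 0, 0, -0.005, 0, 0, 0, 0, 0, 0, -0.005, 0, 0, 0, 0, 0, 0, -0.005, 0, 0, 0, 0, 0, 0, -0.005, 0, 0, 0, 0, 0, 0, -0.005, 0, 0, 0, 0, 0, 0, 0, 0, 0, 0, 0, 0, 0, 0, 0, 0, 0, 0]

```text
time: 5.15
ee_pos: [0.5301, 0.21, 0.1699]
orientation: [0.001, 0.997, -0.073, 0.0]
force: [-3.5, -7.1, 11.0]
grip_width: 0.184
```

```bash
python3 - <<'E'
from h import *
st()
E
```

```text
t 5.15 tcp [0.5301 0.21   0.1699] tumb [0.     0.1334 0.1699] F [-3.5 -7.1 11. ] grip 0.184 q [-0.08, 0.33, -0.5, 1.86, 0.19, 1.0, -2.37]
toolx ang -8.34 z [-0.    -0.001 -1.   ]
```

step_arm:
  deltas: [0, -0.004, 0, 0, 0, 0, 0, 0, -0.004, 0, 0, 0, 0, 0, 0, -0.004, 0, 0, 0, 0, 0, 0, -0.003, 0, 0, 0, 0, 0, 0, 0, 0, 0, 0, 0, 0, 0, 0, 0, 0, 0, 0, 0]

```text
time: 5.65
ee_pos: [0.5161, 0.2114, 0.1699]
orientation: [0.001, 0.997, -0.073, 0.001]
force: [4.1, -7.8, 5.0]
grip_width: 0.184
```

```bash
python3 - <<'E'
from h import *
st()
c=cap('wrist','w4.png')
im=cv2.cvtColor(c['pixels'],cv2.COLOR_RGB2BGR)[150:300,180:440]
cv2.imwrite('pics/w4c.png',cv2.resize(im,None,fx=3,fy=3,interpolation=cv2.INTER_CUBIC))
E
```

```text
t 5.65 tcp [0.5161 0.2114 0.1699] tumb [-0.014   0.1328  0.1699] F [ 4.1 -7.8  5. ] grip 0.184 q [-0.09, 0.31, -0.5, 1.88, 0.18, 0.99, -2.39]
toolx ang -8.4 z [ 0.002 -0.002 -1.   ]
```

View pics/w4c.png

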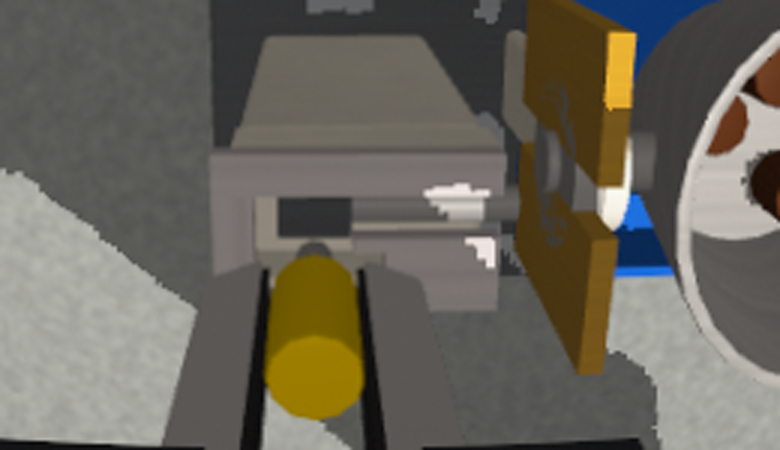

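step_arm:
  deltas: [0, 0, 0.004, 0, 0, 0, 0, 0, 0, 0.004, 0, 0, 0, 0, 0, 0, 0.003, 0, 0, 0, 0, 0, 0, 0, 0, 0, 0, 0, 0, 0, 0, 0, 0, 0, 0]

```text
time: 6.12
ee_pos: [0.5145, 0.2007, 0.1699]
orientation: [0.001, 0.997, -0.073, 0.001]
force: [4.7, -6.3, 3.4]
grip_width: 0.187
```

```bash
python3 - <<'E'
from h import *
st()
E
```

```text
t 6.12 tcp [0.5145 0.2007 0.1699] tumb [-0.014   0.122   0.1699] F [ 4.7 -6.3  3.4] grip 0.187 q [-0.07, 0.3, -0.5, 1.9, 0.17, 0.98, -2.37]
toolx ang -8.4 z [ 0.002 -0.001 -1.   ]
```

step_arm:
  deltas: [0, 0.001, 0.001, 0, 0, 0, 0, 0, 0, 0, 0, 0, 0, 0, 0.4, 0, 0, 0, 0, 0, 0, 0.4, 0, 0, 0, 0, 0, 0, 0.4, 0, 0, 0, 0, 0, 0, 0.4, 0, 0, 0, 0, 0, 0, 0.4, 0, 0, -0.02, 0, 0, 0, 0.4, 0, 0, -0.02, 0, 0, 0, 0.4, 0, 0, -0.02, 0, 0, 0, 0.4, 0, 0, 0, 0, 0, 0]

```text
time: 6.95
ee_pos: [0.5157, 0.202, 0.233]
orientation: [-0.001, 0.997, -0.072, 0.002]
force: [0.5, 0.4, 0.1]
grip_width: 0.399
```

```bash
python3 - <<'E'
from h import *
st()
c=cap('wrist','w5.png')
im=cv2.cvtColor(c['pixels'],cv2.COLOR_RGB2BGR)[130:280,180:440]
cv2.imwrite('pics/w5c.png',cv2.resize(im,None,fx=3,fy=3,interpolation=cv2.INTER_CUBIC))
wblob(c,(20,150,60),(34,255,255),.184)
E
```

```text
t 6.95 tcp [0.5157 0.202  0.233 ] tumb [-0.0131  0.1234  0.233 ] F [0.5 0.4 0.1] grip 0.399 q [-0.05, 0.24, -0.51, 1.83, 0.13, 1.1, -2.33]
toolx ang -8.31 z [ 0.004  0.002 -1.   ]
[339, 148, 17, 31, 222] [349.8 161.7] world [0.5559 0.1482 0.184 ] tumb [0.0345 0.076  0.184 ]
[346, 180, 8, 9, 34] [350.  184.1] world [0.5394 0.1497 0.184 ] tumb [0.0179 0.0751 0.184 ]
[343, 199, 10, 39, 185] [347.9 217.3] world [0.514  0.1535 0.184 ] tumb [-0.0077  0.0752  0.184 ]
[333, 204, 11, 20, 62] [338. 213.] world [0.5185 0.1607 0.184 ] tumb [-0.0044  0.083   0.184 ]
[276, 206, 25, 38, 750] [287.5 224.8] world [0.5147 0.1995 0.184 ] tumb [-0.0136  0.1208  0.184 ]
[204, 316, 13, 52, 388] [209.  341.6] world [0.4095 0.2875 0.184 ] tumb [-0.1305  0.1926  0.184 ]
[352, 316, 13, 52, 385] [358.9 342. ] world [0.3893 0.1503 0.184 ] tumb [-0.1307  0.0539  0.184 ]
[152, 372, 290, 28, 3341] [309.4 389.1] world [0.3313 0.2024 0.184 ] tumb [-0.1956  0.0971  0.184 ]
```

View pics/w5c.png

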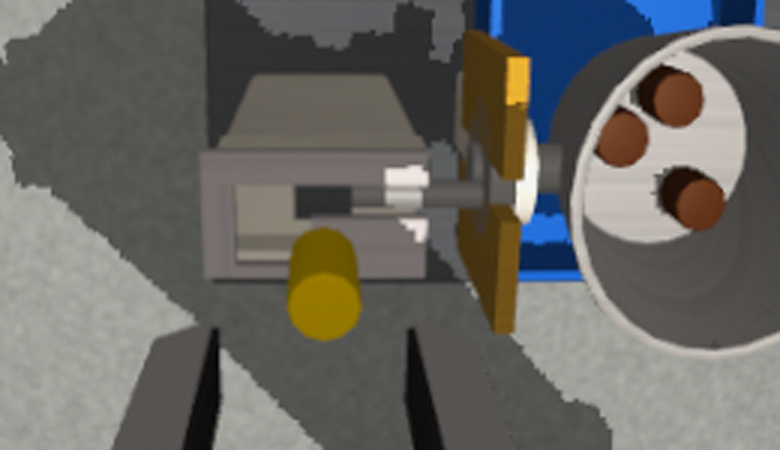

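step_arm:
  deltas: [0.35, -0.005, 0.037, -0.002, 0, 0, 0, 0.35, -0.005, 0.037, -0.002, 0, 0, 0, 0.35, -0.005, 0.037, -0.002, 0, 0, 0, 0.35, -0.005, 0.037, -0.002, 0, 0, 0, 0.35, -0.005, 0.037, 0, 0, 0, 0, 0.35, -0.005, 0.038, 0, 0, 0, 0, 0.35, 0, 0, 0, 0, 0, -0.12, 0.35, 0, 0, 0, 0, 0, -0.12, 0.35, 0, 0, 0, 0, 0, -0.12, 0.35, 0, 0, 0, 0, 0, -0.12, 0.35, 0, 0, 0, 0, 0, -0.12, 0.35, 0, 0, 0, 0, 0, -0.12, 0.35, 0, 0, 0, 0, 0, -0.12, 0.35, 0, 0, 0, 0, 0, -0.12, 0.35, 0, 0, 0, 0, 0, -0.12, 0.35, 0, 0, 0, 0, 0, -0.12, 0.35, 0, 0, 0, 0, 0, -0.12, 0.35, 0, 0, 0, 0, 0, -0.12, 0.35, 0, 0, 0, 0, 0, -0.13, 0.35, 0, 0, 0, 0, 0, 0]

```text
time: 8.67
ee_pos: [0.452, -0.0153, 0.2367]
orientation: [-0.0, 0.756, 0.654, -0.0]
force: [0.9, -0.3, -0.1]
grip_width: 0.353
```

```bash
python3 - <<'E'
from h import *
st()
c=cap('wrist','w6.png')
wblob(c,(0,150,60),(8,255,255),.14)
E
```

```text
t 8.67 tcp [ 0.452  -0.0153  0.2367] tumb [-0.0447 -0.1008  0.2367] F [ 0.9 -0.3 -0.1] grip 0.353 q [0.3, 0.05, -0.42, 2.02, 0.02, 1.08, -0.27]
toolx ang 81.75 z [-0.001  0.    -1.   ]
[280, 178, 13, 46, 548] [285.6 200.3] world [ 0.4546 -0.012   0.14  ] tumb [-0.0426 -0.0972  0.14  ]
```

View pics/w6.png

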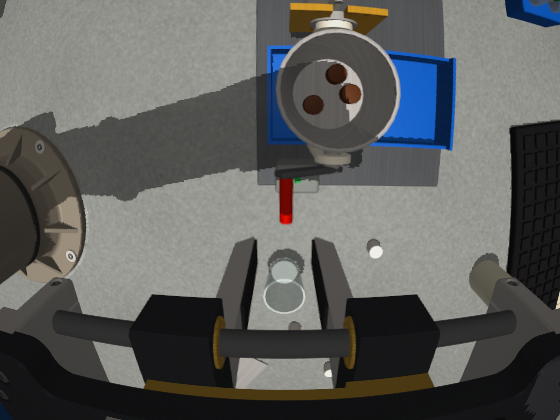

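step_arm:
  deltas: [0.35, 0, 0.002, 0.023, 0, 0, 0, 0.35, 0, 0, 0.024, 0, 0, 0, 0.35, 0, 0, 0.024, 0, 0, 0, 0.35, 0, 0, 0.024, 0, 0, 0, 0.35, 0, 0, 0.022, 0, 0, 0, 0.17, 0, 0, 0, 0, 0, 0, 0.17, 0, 0, 0, 0, 0, 0, 0.17, 0, 0, 0, 0, 0, 0, 0.17, 0, 0, 0, 0, 0, 0]

```text
time: 9.47
ee_pos: [0.4552, -0.0156, 0.1218]
orientation: [0.001, 0.759, 0.651, 0.001]
force: [0.9, 0.8, 0.3]
grip_width: 0.177
```

```bash
python3 - <<'E'
from h import *
st()
c=cap('wrist','w7.png')
A=np.array([-.043,.025])
for n in range(0,12):
    t=2.2*n/11; a=np.arctan2(.025,-.043)-t
    print(round(t,2),(0.0497*np.cos(a)).round(4),(0.115+0.0497*np.sin(a)).round(4))
E
```

```text
t 9.47 tcp [ 0.4552 -0.0156  0.1218] tumb [-0.0415 -0.1007  0.1218] F [0.9 0.8 0.3] grip 0.177 q [0.27, 0.2, -0.42, 2.15, 0.11, 0.82, -0.37]
toolx ang 81.26 z [ 0.002 -0.    -1.   ]
0.0 -0.043 0.14
0.2 -0.0371 0.148
0.4 -0.0298 0.1547
0.6 -0.0214 0.1599
0.8 -0.012 0.1632
1.0 -0.0022 0.1647
1.2 0.0077 0.1641
1.4 0.0173 0.1616
1.6 0.0262 0.1572
1.8 0.0341 0.1512
2.0 0.0406 0.1437
2.2 0.0455 0.135
```

View pics/w7.png

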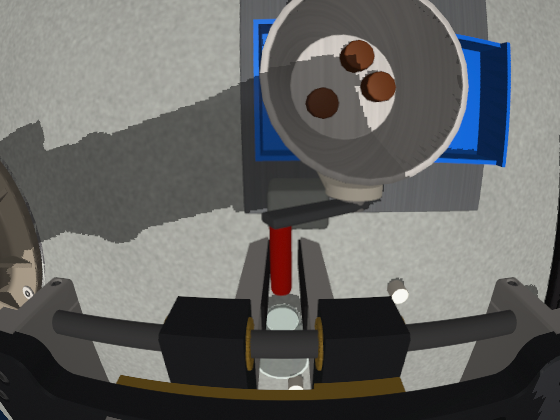

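step_arm:
  deltas: [0.17, 0, 0.003, -0.004, 0, 0, 0, 0.17, 0, 0.003, -0.004, 0, 0, 0, 0.17, 0, 0.0036, -0.0035, 0, 0, 0, 0.17, 0, 0.0037, -0.0032, 0, 0, 0, 0.17, 0, 0.0042, -0.0026, 0, 0, 0, 0.17, 0, 0.0042, -0.0026, 0, 0, 0, 0.17, 0, 0.0047, -0.0017, 0, 0, 0, 0.17, 0, 0.0047, -0.0016, 0, 0, 0, 0.17, 0, 0.0049, -0.0008, 0, 0, 0, 0.17, 0, 0.0049, -0.0007, 0, 0, 0, 0.17, 0, 0, 0, 0, 0, 0]

```text
time: 10.43
ee_pos: [0.496, -0.0219, 0.1459]
orientation: [0.0, 0.759, 0.652, 0.001]
force: [-0.1, -0.1, 0.3]
grip_width: 0.17
```

```bash
python3 - <<'E'
from h import *
st()
c=cap('wrist','w8.png')
E
```

```text
t 10.43 tcp [ 0.496  -0.0219  0.1459] tumb [-0.0002 -0.101   0.1459] F [-0.1 -0.1  0.3] grip 0.17 q [0.27, 0.23, -0.41, 2.04, 0.12, 0.89, -0.35]
toolx ang 81.32 z [ 0.001  0.    -1.   ]
```

View pics/w8.png

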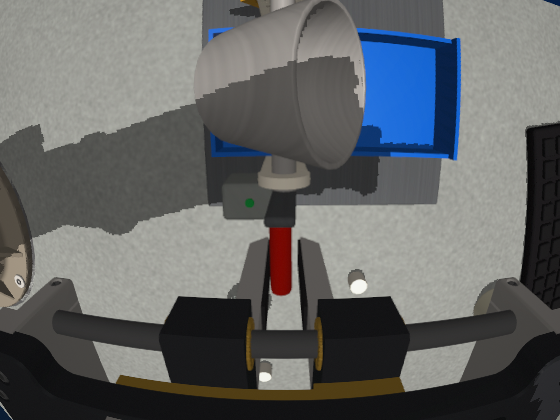

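step_arm:
  deltas: [0.17, 0, 0.005, 0.0003, 0, 0, 0, 0.17, 0, 0.0049, 0.0003, 0, 0, 0, 0.17, 0, 0.0048, 0.0012, 0, 0, 0, 0.17, 0, 0.0048, 0.0013, 0, 0, 0, 0.17, 0, 0.0045, 0.0022, 0, 0, 0, 0.17, 0, 0.0044, 0.0022, 0, 0, 0, 0.17, 0, 0.004, 0.003, 0, 0, 0, 0.17, 0, 0.0039, 0.003, 0, 0, 0, 0.17, 0, 0.0033, 0.0037, 0, 0, 0, 0.17, 0, 0.0032, 0.0038, 0, 0, 0, 0.17, 0, 0.0026, 0.0043, 0, 0, 0, 0.17, 0, 0.0023, 0.0022, 0, 0, 0, 0.17, 0, 0.002, 0, 0, 0, 0, 0.17, 0, 0, 0, 0, 0, 0, 0.17, 0, 0, 0, 0, 0, 0, 0.17, 0, 0, 0, 0, 0, 0]

```text
time: 11.82
ee_pos: [0.5422, -0.029, 0.1164]
orientation: [-0.001, 0.758, 0.652, -0.001]
force: [-7.3, 2.7, -5.5]
grip_width: 0.172
```

```bash
python3 - <<'E'
from h import *
st()
c=cap('wrist','w9.png');c=cap('scene');
im=cv2.cvtColor(c['pixels'],cv2.COLOR_RGB2BGR)[150:320,150:390]
cv2.imwrite('pics/sc9.png',cv2.resize(im,None,fx=3,fy=3,interpolation=cv2.INTER_CUBIC))
E
```

```text
t 11.82 tcp [ 0.5422 -0.029   0.1164] tumb [ 0.0466 -0.1013  0.1164] F [-7.3  2.7 -5.5] grip 0.172 q [0.26, 0.34, -0.38, 1.96, 0.16, 0.87, -0.37]
toolx ang 81.36 z [-0.004  0.    -1.   ]
```

View pics/w9.png

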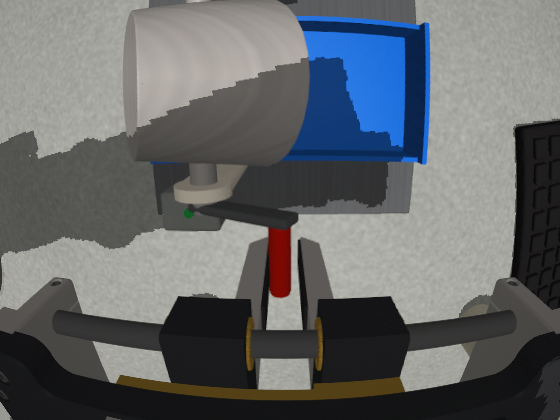

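View pics/sc9.png

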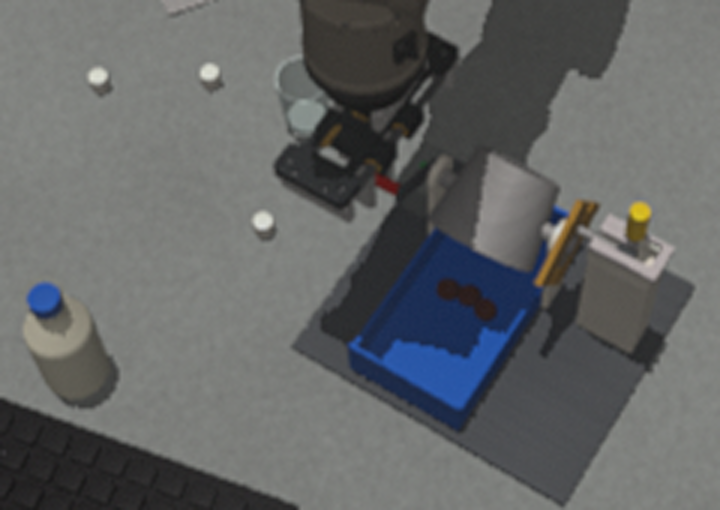

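step_arm:
  deltas: [0.17, 0, -0.004, 0, 0, 0, 0, 0.17, 0, -0.003, -0.002, 0, 0, 0, 0.17, 0, -0.0026, -0.0043, 0, 0, 0, 0.17, 0, -0.0032, -0.0038, 0, 0, 0, 0.17, 0, -0.0033, -0.0037, 0, 0, 0, 0.17, 0, -0.0039, -0.003, 0, 0, 0, 0.17, 0, -0.004, -0.003, 0, 0, 0, 0.17, 0, -0.0044, -0.0022, 0, 0, 0, 0.17, 0, -0.0045, -0.0022, 0, 0, 0, 0.17, 0, -0.0048, -0.0013, 0, 0, 0, 0.17, 0, -0.0048, -0.0012, 0, 0, 0, 0.17, 0, -0.005, -0.0003, 0, 0, 0, 0.17, 0, -0.005, -0.0003, 0, 0, 0]

```text
time: 13.0
ee_pos: [0.4913, -0.0213, 0.1449]
orientation: [-0.0, 0.758, 0.652, -0.0]
force: [1.7, -0.2, -0.0]
grip_width: 0.171
```

step_arm:
  deltas: [0.17, 0, -0.0049, 0.0007, 0, 0, 0, 0.17, 0, -0.0049, 0.0008, 0, 0, 0, 0.17, 0, -0.0047, 0.0016, 0, 0, 0, 0.17, 0, -0.0047, 0.0017, 0, 0, 0, 0.17, 0, -0.0042, 0.0026, 0, 0, 0, 0.17, 0, -0.0042, 0.0026, 0, 0, 0, 0.17, 0, -0.0037, 0.0032, 0, 0, 0, 0.17, 0, -0.0036, 0.0035, 0, 0, 0, 0.17, 0, -0.003, 0.004, 0, 0, 0, 0.17, 0, -0.003, 0.0035, 0, 0, 0, 0.17, 0, -0.003, 0, 0, 0, 0, 0.17, 0, 0, 0, 0, 0, 0, 0.17, 0, 0, 0, 0, 0, 0]

```text
time: 14.08
ee_pos: [0.4512, -0.015, 0.1209]
orientation: [0.002, 0.759, 0.652, 0.002]
force: [21.8, -2.9, -18.1]
grip_width: 0.176
```

```bash
python3 - <<'E'
from h import *
st()
c=cap('wrist','w10.png')
E
```

```text
t 14.08 tcp [ 0.4512 -0.015   0.1209] tumb [-0.0455 -0.1006  0.1209] F [ 21.8  -2.9 -18.1] grip 0.176 q [0.27, 0.19, -0.42, 2.16, 0.11, 0.81, -0.37]
toolx ang 81.33 z [ 0.005  0.    -1.   ]
```

View pics/w10.png

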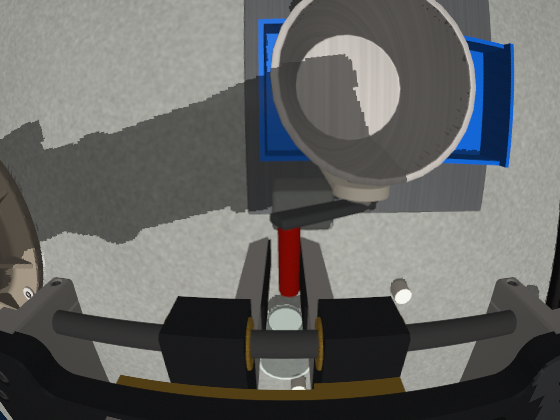

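step_arm:
  deltas: [0.17, 0, 0.002, 0, 0, 0, 0, 0.35, 0, 0, 0, 0, 0, 0, 0.35, 0, 0, 0, 0, 0, 0, 0.35, 0, 0, -0.024, 0, 0, 0, 0.4, 0, 0, -0.035, 0, 0, 0, 0.4, 0, 0, -0.035, 0, 0, 0, 0.4, 0, 0, -0.025, 0, 0, 0.12, 0.4, 0, 0, 0, 0, 0, 0.12, 0.4, 0, 0, 0, 0, 0, 0.12, 0.4, 0, 0, 0, 0, 0, 0.12, 0.4, 0, 0, 0, 0, 0, 0.12, 0.4, 0, 0, 0, 0, 0, 0.12, 0.4, 0, 0, 0, 0, 0, 0.12, 0.4, 0, 0, 0, 0, 0, 0.12, 0.4, 0, 0, 0, 0, 0, 0.12, 0.4, 0, 0, 0, 0, 0, 0.12, 0.4, 0, 0, 0, 0, 0, 0.12, 0.4, 0, 0, 0, 0, 0, 0.12, 0.4, 0, 0, 0, 0, 0, 0.124]

```text
time: 15.72
ee_pos: [0.4499, -0.015, 0.2394]
orientation: [0.0, 0.997, -0.075, -0.001]
force: [0.4, -0.5, -0.4]
grip_width: 0.4
```

```bash
python3 - <<'E'
from h import *
st()
E
```

```text
t 15.72 tcp [ 0.4499 -0.015   0.2394] tumb [-0.0468 -0.1008  0.2394] F [ 0.4 -0.5 -0.4] grip 0.4 q [0.26, 0.04, -0.38, 2.02, 0.02, 1.08, -1.84]
toolx ang -8.59 z [-0.001 -0.    -1.   ]
```

step_arm:
  deltas: [0.4, 0.0056, -0.037, 0, 0, 0, -0.005, 0.4, 0.0056, -0.037, 0, 0, 0, 0, 0.4, 0.0056, -0.037, 0, 0, 0, 0, 0.4, 0.0056, -0.037, 0, 0, 0, 0, 0.4, 0.0056, -0.037, 0, 0, 0, 0, 0.4, 0.0056, -0.037, 0, 0, 0, 0, 0.4, 0, 0, 0, 0, 0, 0, 0.4, 0, 0, 0, 0, 0, 0]

```text
time: 16.38
ee_pos: [0.5141, 0.202, 0.239]
orientation: [-0.0, 0.998, -0.068, -0.001]
force: [-0.6, -0.4, -0.6]
grip_width: 0.395
```

```bash
python3 - <<'E'
from h import *
st()
c=cap('wrist','w11.png')
wblob(c,(20,150,60),(34,255,255),.184)
E
```

```text
t 16.38 tcp [0.5141 0.202  0.239 ] tumb [-0.0146  0.1232  0.239 ] F [-0.6 -0.4 -0.6] grip 0.395 q [-0.03, 0.24, -0.54, 1.82, 0.13, 1.12, -2.32]
toolx ang -7.78 z [-0.002  0.    -1.   ]
[344, 145, 11, 36, 209] [349.4 160.1] world [0.5546 0.1477 0.184 ] tumb [0.0333 0.0753 0.184 ]
[334, 155, 11, 13, 56] [338.1 160.6] world [0.5552 0.1561 0.184 ] tumb [0.0327 0.0837 0.184 ]
[332, 197, 10, 19, 67] [335.4 207.1] world [0.5198 0.1615 0.184 ] tumb [-0.0031  0.0839  0.184 ]
[340, 198, 12, 25, 136] [346.8 210.3] world [0.516  0.1529 0.184 ] tumb [-0.0056  0.0749  0.184 ]
[275, 202, 25, 36, 715] [286.9 219.8] world [0.5147 0.1995 0.184 ] tumb [-0.0137  0.1208  0.184 ]
[343, 224, 7, 12, 53] [346.2 229.5] world [0.5003 0.1545 0.184 ] tumb [-0.0214  0.0742  0.184 ]
[204, 316, 13, 52, 392] [209.  341.7] world [0.4013 0.2892 0.184 ] tumb [-0.1389  0.1931  0.184 ]
[352, 316, 13, 52, 380] [358.9 341.9] world [0.3817 0.1478 0.184 ] tumb [-0.1378  0.0504  0.184 ]
[152, 372, 290, 28, 3340] [309.5 389.1] world [0.321  0.2009 0.184 ] tumb [-0.2055  0.0942  0.184 ]
```

step_arm:
  deltas: [0.4, 0.001, 0.002, 0.018, 0, 0, 0.009, 0.4, 0, 0, 0.018, 0, 0, 0, 0.4, 0, 0, 0.018, 0, 0, 0, 0.4, 0, 0, 0.015, 0, 0, 0, 0.4, 0, 0, 0, 0, 0, 0, 0, 0, 0, 0, 0, 0, 0, 0, 0, 0, 0, 0, 0, 0, 0, 0, 0, 0, 0, 0, 0, 0, 0, 0, 0, 0, 0, 0, 0, 0, 0, 0, 0, 0, 0]

```text
time: 17.27
ee_pos: [0.5163, 0.1991, 0.1721]
orientation: [-0.001, 0.997, -0.074, 0.001]
force: [2.0, 4.7, 0.6]
grip_width: 0.188
```

```bash
python3 - <<'E'
from h import *
st()
E
```

```text
t 17.27 tcp [0.5163 0.1991 0.1721] tumb [-0.012   0.1206  0.1721] F [2.  4.7 0.6] grip 0.188 q [-0.05, 0.3, -0.52, 1.89, 0.18, 0.99, -2.37]
toolx ang -8.47 z [ 0.002  0.002 -1.   ]
```

Pull 12 mm further, shift across +X, then let home.

step_arm:
  deltas: [0, 0, -0.004, 0, 0, 0, 0, 0, 0, -0.004, 0, 0, 0, 0, 0, 0, -0.005, 0, 0, 0, 0, 0, 0, 0, 0, 0, 0, 0, 0, 0, 0, 0, 0, 0, 0]

```text
time: 17.68
ee_pos: [0.5184, 0.21, 0.172]
orientation: [0.001, 0.997, -0.074, 0.001]
force: [-1.0, -7.4, 8.5]
grip_width: 0.187
```

```bash
python3 - <<'E'
from h import *
st()
E
```

```text
t 17.68 tcp [0.5184 0.21   0.172 ] tumb [-0.0115  0.1317  0.172 ] F [-1.  -7.4  8.5] grip 0.187 q [-0.07, 0.32, -0.52, 1.88, 0.19, 1.0, -2.39]
toolx ang -8.54 z [ 0.002 -0.001 -1.   ]
```

step_arm:
  deltas: [0, 0.004, -0.001, 0, 0, 0, 0, 0, 0.004, 0, 0, 0, 0, 0, 0, 0.004, 0, 0, 0, 0, 0, 0, 0.002, 0, 0, 0, 0, 0, 0, 0, 0, 0, 0, 0, 0, 0, 0, 0, 0, 0, 0, 0]

```text
time: 18.18
ee_pos: [0.5316, 0.2089, 0.1719]
orientation: [0.001, 0.997, -0.074, 0.0]
force: [-4.8, -6.3, 12.5]
grip_width: 0.183
```

```bash
python3 - <<'E'
from h import *
st()
E
```

```text
t 18.18 tcp [0.5316 0.2089 0.1719] tumb [0.0016 0.1325 0.1719] F [-4.8 -6.3 12.5] grip 0.183 q [-0.06, 0.34, -0.52, 1.85, 0.2, 1.01, -2.38]
toolx ang -8.54 z [ 0.    -0.001 -1.   ]
```

step_arm:
  deltas: [0, 0, 0.005, 0, 0, 0, 0, 0, 0, 0.005, 0, 0, 0, 0, 0, 0, 0.005, 0, 0, 0, 0, 0, -0.001, 0.005, 0, 0, 0, 0, 0, 0, 0.005, 0, 0, 0, 0, 0, 0, 0.003, 0, 0, 0, 0, 0, 0, 0, 0, 0, 0, 0]

```text
time: 18.77
ee_pos: [0.5272, 0.1812, 0.172]
orientation: [0.0, 0.997, -0.075, 0.001]
force: [0.2, -2.3, 7.2]
grip_width: 0.186
```

```bash
python3 - <<'E'
from h import *
st()
E
```

```text
t 18.77 tcp [0.5272 0.1812 0.172 ] tumb [0.0013 0.1045 0.172 ] F [ 0.2 -2.3  7.2] grip 0.186 q [-0.02, 0.31, -0.51, 1.88, 0.18, 0.99, -2.33]
toolx ang -8.57 z [ 0.002 -0.001 -1.   ]
```

Home. Open and rise, check; then head to the slugs.

step_arm:
  deltas: [0.4, 0, 0, 0, 0, 0, 0, 0.4, 0, 0, 0, 0, 0, 0, 0.4, 0, 0, 0, 0, 0, 0, 0.4, 0, 0, 0, 0, 0, 0, 0.4, 0, 0, -0.025, 0, 0, 0, 0.4, 0, 0, -0.03, 0, 0, 0, 0.4, 0, 0, -0.03, 0, 0, 0, 0.4, 0, 0, -0.015, 0, 0, 0, 0.4, 0, 0, 0, 0, 0, 0]

```text
time: 19.52
ee_pos: [0.5277, 0.1831, 0.2744]
orientation: [-0.001, 0.997, -0.074, 0.002]
force: [0.1, 0.6, -0.2]
grip_width: 0.398
```

```bash
python3 - <<'E'
from h import *
st()
c=cap('wrist','w12.png')
wblob(c,(20,150,60),(34,255,255),.184,500)
a=cap('scene','sc12.png')
E
```

```text
t 19.52 tcp [0.5277 0.1831 0.2744] tumb [0.0015 0.1064 0.2744] F [ 0.1  0.6 -0.2] grip 0.398 q [0.0, 0.22, -0.53, 1.76, 0.12, 1.19, -2.28]
toolx ang -8.49 z [ 0.005  0.002 -1.   ]
[277, 195, 21, 30, 522] [286.8 209.7] world [0.5255 0.181  0.184 ] tumb [-0.0003  0.104   0.184 ]
[152, 372, 290, 28, 3323] [309.3 389.1] world [0.2951 0.1866 0.184 ] tumb [-0.2292  0.0763  0.184 ]
```

View pics/w12.png

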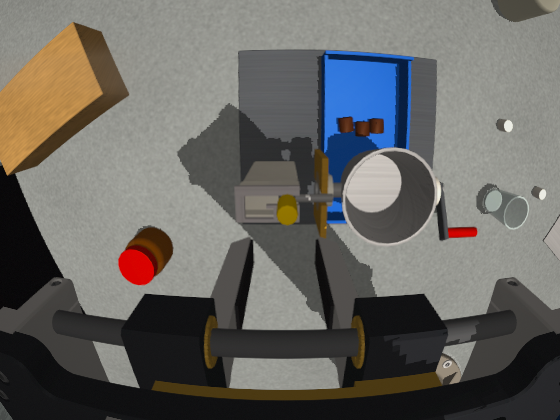

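View pics/sc12.png

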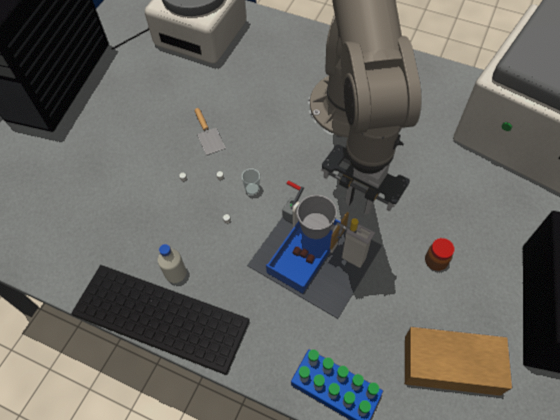

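```bash
python3 - <<'E'
from h import *
for n in('scene','side'):
    c=cap(n,n+'13.png');P=cloud(c);hsv=cv2.cvtColor(c['pixels'],cv2.COLOR_RGB2HSV)
    m=cv2.inRange(hsv,(0,0,150),(180,50,255)); k,l,s,ce=cv2.connectedComponentsWithStats(m)
    for i in range(1,k):
        q=P[l==i]; z=np.median(q[:,2])
        if 8<=s[i,4]<150 and .005<z<.035: 
            x=np.median(q,0); print(n,s[i].tolist(),ce[i].round(1),x.round(3),'tumb',w2t(x).round(3),q[:,:2].min(0).round(3),q[:,:2].max(0).round(3))
    q=P[(P[...,2]>.03)&(P[...,2]<.085)&(P[...,1]<-.06)&(P[...,1]>-.3)&(P[...,0]>.35)&(P[...,0]<.6)]
    print('beaker?',len(q),np.median(q,0).round(3),q.min(0).round(3),q.max(0).round(3))
a=cap('scene')
print('beaker base',onplane(a,252,190,0).round(3),'top',onplane(a,251,177,.07).round(3))
E
```

```text
scene [316, 109, 4, 5, 9] [317.8 111.2] [ 0.087 -0.084  0.019] tumb [-0.396 -0.222  0.019] [ 0.08  -0.094] [ 0.097 -0.08 ]
scene [216, 171, 7, 6, 31] [219.3 173.4] [ 0.432 -0.261  0.022] tumb [-0.029 -0.347  0.022] [ 0.423 -0.278] [ 0.442 -0.254]
scene [179, 172, 7, 6, 32] [181.8 174.6] [ 0.479 -0.363  0.021] tumb [ 0.033 -0.441  0.021] [ 0.463 -0.383] [ 0.489 -0.352]
scene [223, 214, 7, 7, 36] [226.  216.8] [ 0.557 -0.175  0.021] tumb [ 0.083 -0.244  0.021] [ 0.547 -0.185] [ 0.566 -0.164]
beaker? 292 [ 0.428 -0.157  0.055] [ 0.404 -0.183  0.03 ] [ 0.459 -0.128  0.081]
side [323, 227, 11, 6, 57] [327.9 229.5] [ 0.421 -0.14   0.022] tumb [-0.057 -0.229  0.022] [ 0.407 -0.154] [ 0.439 -0.132]
side [375, 336, 39, 28, 119] [394.7 351.9] [-0.004  0.126  0.014] tumb [-0.516 -0.026  0.014] [-0.052  0.119] [0.062 0.137]
side [461, 338, 9, 10, 21] [464.2 342.1] [-0.115 -0.02   0.015] tumb [-0.605 -0.187  0.015] [-0.279 -0.041] [-0.107  0.875]
side [454, 346, 7, 5, 13] [457.3 347.5] [-0.11   0.006  0.016] tumb [-0.604 -0.161  0.016] [-0.115 -0.002] [-0.102  0.013]
side [429, 352, 20, 8, 42] [438.2 354.5] [-0.082  0.058  0.015] tumb [-0.584 -0.105  0.015] [-0.279  0.046] [-0.067  0.875]
side [415, 357, 33, 10, 113] [430.  362.8] [-0.081  0.093  0.015] tumb [-0.588 -0.07   0.015] [-0.115  0.07 ] [-0.054  0.124]
side [449, 358, 13, 7, 19] [454.1 361.5] [-0.124  0.054  0.015] tumb [-0.625 -0.115  0.015] [-0.13   0.029] [-0.112  0.065]
beaker? 260 [ 0.43  -0.153  0.057] [ 0.405 -0.189  0.03 ] [ 0.458 -0.129  0.076]
beaker base [ 0.434 -0.154  0.   ] top [ 0.434 -0.152  0.07 ]
```

View pics/side13.png

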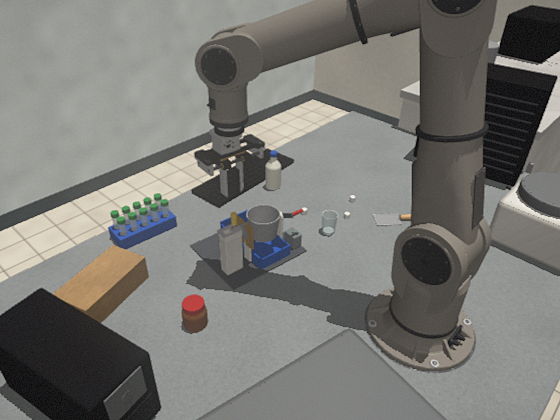

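step_arm:
  deltas: [0.4, 0.008, 0.035, 0, 0, 0, 0, 0.4, 0.008, 0.035, 0, 0, 0, 0, 0.4, 0.008, 0.035, 0, 0, 0, 0, 0.4, 0.008, 0.035, 0, 0, 0, 0, 0.4, 0.008, 0.035, 0, 0, 0, 0, 0.4, 0.008, 0.035, 0, 0, 0, 0, 0.4, 0.008, 0.035, 0.01, 0, 0, 0, 0.4, 0.008, 0.035, 0.03, 0, 0, 0, 0.4, 0.008, 0.035, 0.03, 0, 0, 0, 0.4, 0.009, 0.035, 0.03, 0, 0, 0, 0.4, 0, 0, 0.03, 0, 0, 0, 0.4, 0, 0, 0, 0, 0, 0, 0.4, 0, 0, 0, 0, 0, 0]

```text
time: 20.85
ee_pos: [0.5526, -0.1633, 0.1493]
orientation: [-0.001, 0.997, -0.074, -0.002]
force: [0.5, 0.5, 0.8]
grip_width: 0.402
```

```bash
cat >> h.py <<'E'
def slug(c,z=.02,show=None):
    s,M=st()
    hsv=cv2.cvtColor(c['pixels'],cv2.COLOR_RGB2HSV)
    m=cv2.inRange(hsv,(0,0,205),(180,30,255)); n,l,q,ce=cv2.connectedComponentsWithStats(m)
    for i in range(1,n):
        if 60<=q[i,4]<=3000 and ce[i][1]<330:
            p=onplane(c,*ce[i],z,True); d=M.T@(np.array([*p[:2],z])-s['ee_pos'])
            print(q[i].tolist(),ce[i].round(1),'w',p.round(4),'tumb',w2t(p).round(4),'tool delta',d.round(4))
E
python3 - <<'E'
from h import *
c=cap('wrist','w14.png'); slug(c)
E
```

```text
t 20.9 tcp [ 0.5539 -0.163   0.151 ] tumb [ 0.0774 -0.2322  0.151 ] F [ 0.6 -0.1  1.2] grip 0.401 q [0.42, 0.34, -0.3, 1.87, 0.12, 0.95, -1.65]
toolx ang -8.43 z [-0.001  0.001 -1.   ]
[297, 179, 9, 18, 120] [300.7 187.7] w [ 0.5574 -0.1807  0.02  ] tumb [ 0.0835 -0.2492  0.02  ] tool delta [0.0062 0.0171 0.131 ]
[459, 223, 14, 15, 156] [465.5 230. ] w [ 0.4818 -0.363   0.02  ] tumb [ 0.035  -0.4405  0.02  ] tool delta [-0.0418  0.2085  0.1309]
[379, 276, 15, 14, 165] [386.1 282.7] w [ 0.4335 -0.2632  0.02  ] tumb [-0.0272 -0.3488  0.02  ] tool delta [-0.1043  0.1168  0.1311]
```

View pics/w14.png

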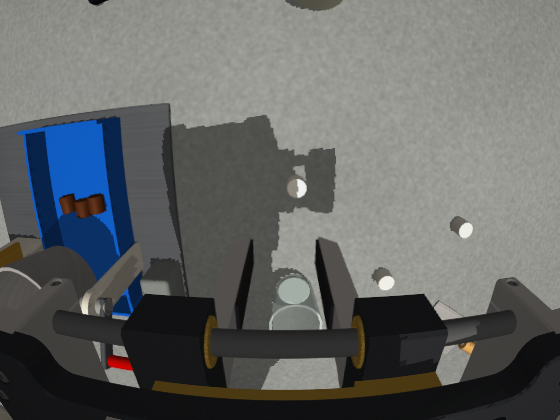

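step_arm:
  deltas: [0.4, 0.002, 0.005, 0.02, 0, 0, 0, 0.4, 0.002, 0.004, 0.02, 0, 0, 0, 0.4, 0.002, 0.004, 0.02, 0, 0, 0, 0.4, 0, 0, 0.02, 0, 0, 0, 0.4, 0, 0, 0, 0, 0, 0, 0.4, 0, 0, 0, 0, 0, 0]

```text
time: 21.4
ee_pos: [0.5584, -0.1768, 0.072]
orientation: [-0.0, 0.997, -0.073, 0.0]
force: [0.3, -0.1, 0.5]
grip_width: 0.404
```

```bash
python3 - <<'E'
from h import *
c=cap('wrist','w15.png'); slug(c)
im=cv2.cvtColor(c['pixels'],cv2.COLOR_RGB2BGR)[120:300,180:400]
cv2.imwrite('pics/w15c.png',cv2.resize(im,None,fx=3,fy=3,interpolation=cv2.INTER_CUBIC))
E
```

```text
t 21.45 tcp [ 0.559  -0.177   0.0727] tumb [ 0.0845 -0.2454  0.0727] F [-0.2  0.6  0.5] grip 0.398 q [0.42, 0.45, -0.28, 1.91, 0.17, 0.81, -1.67]
toolx ang -8.42 z [ 0.002 -0.    -1.   ]
[483, 260, 16, 17, 194] [490.5 268.1] w [ 0.4818 -0.3628  0.02  ] tumb [ 0.035  -0.4404  0.02  ] tool delta [-0.0493  0.1951  0.0526]
```

View pics/w15c.png

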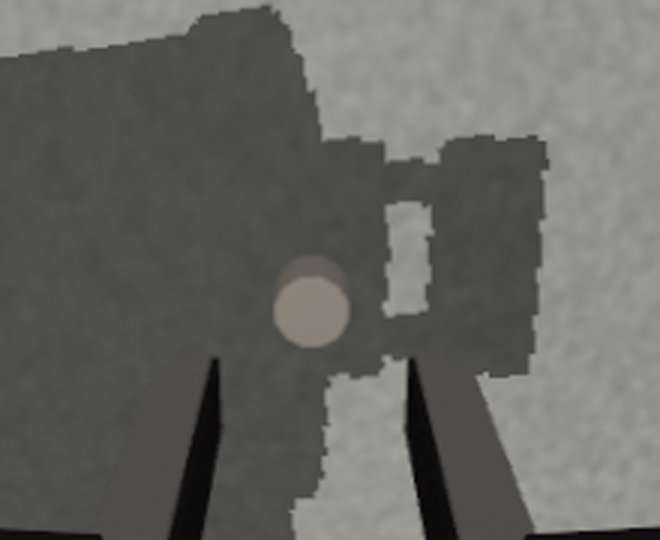

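```bash
python3 - <<'E'
from h import *
c=cap('wrist'); s,M=st(); p=onplane(c,283.8,223.8,.02,True); print(p, M.T@(p-s['ee_pos']))
E
```

```text
t 21.5 tcp [ 0.5591 -0.1773  0.0729] tumb [ 0.0847 -0.2456  0.0729] F [-0.3  0.2  0.2] grip 0.398 q [0.42, 0.45, -0.28, 1.91, 0.17, 0.81, -1.67]
toolx ang -8.44 z [ 0.003 -0.    -1.   ]
[ 0.5577496  -0.17686741  0.02      ] [-0.00158233 -0.00021747  0.0529345 ]
```

Descend 0.069 to TCP z≈0.004 and close.

step_arm:
  deltas: [0.4, -0.001, 0, 0.02, 0, 0, 0, 0.4, 0, 0, 0.02, 0, 0, 0, 0.4, 0, 0, 0.018, 0, 0, 0, 0.4, 0, 0, 0.011, 0, 0, 0, 0.4, 0, 0, 0, 0, 0, 0, 0, 0, 0, 0, 0, 0, 0, 0, 0, 0, 0, 0, 0, 0, 0, 0, 0, 0, 0, 0, 0, 0, 0, 0, 0, 0, 0, 0, 0, 0, 0, 0, 0, 0, 0]

```text
time: 22.33
ee_pos: [0.5576, -0.1778, 0.003]
orientation: [0.0, 0.997, -0.074, 0.001]
force: [-1.5, 0.4, 8.5]
grip_width: 0.206
```

step_arm:
  deltas: [0, 0, 0, -0.036, 0, 0, 0, 0, 0, 0, -0.04, 0, 0, 0, 0, 0, 0, -0.04, 0, 0, 0, 0, 0, 0, -0.04, 0, 0, 0, 0, 0, 0, -0.04, 0, 0, 0, 0, -0.0103, -0.034, 0, 0, 0, 0, 0, -0.0103, -0.034, 0, 0, 0, 0, 0, -0.0103, -0.034, 0, 0, 0, 0, 0, -0.0103, -0.034, 0, 0, 0, 0, 0, -0.0103, -0.034, 0, 0, 0, 0, 0, -0.0103, -0.034, 0, 0, 0, 0, 0, -0.0103, -0.034, 0, 0, 0, 0, 0, 0, 0, 0, 0, 0, 0, 0, 0, 0, 0, 0, 0, 0]

```text
time: 23.5
ee_pos: [0.5204, 0.0703, 0.1984]
orientation: [-0.0, 0.997, -0.072, 0.0]
force: [0.4, -0.8, -0.3]
grip_width: 0.204
```

```bash
python3 - <<'E'
from h import *
c=cap('wrist','w16.png'); st()
E
```

```text
t 23.55 tcp [0.5206 0.0687 0.1982] tumb [ 0.0111 -0.0078  0.1982] F [ 0.3 -0.9 -0.2] grip 0.203 q [0.14, 0.22, -0.45, 1.93, 0.11, 1.02, -2.08]
toolx ang -8.42 z [ 0.001 -0.    -1.   ]
```

View pics/w16.png

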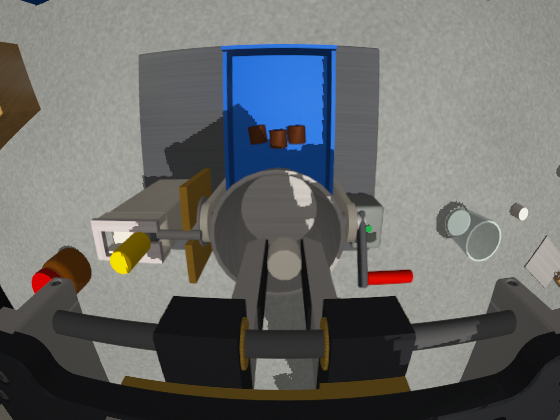

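step_arm:
  deltas: [0, 0, 0, 0.025, 0, 0, 0, 0, 0, 0, 0.025, 0, 0, 0, 0, 0, 0, 0.025, 0, 0, 0, 0, 0, 0, 0.013, 0, 0, 0, 0, 0, 0, 0, 0, 0, 0, 0.35, 0, 0, 0, 0, 0, 0, 0.35, 0, 0, 0, 0, 0, 0, 0.35, 0, 0, 0, 0, 0, 0, 0.35, 0, 0, 0, 0, 0, 0, 0.35, 0, 0, -0.035, 0, 0, 0, 0.35, 0, 0, -0.035, 0, 0, 0, 0.35, 0, 0, -0.025, 0, 0, 0, 0.35, 0, 0, 0, 0, 0, 0]

```text
time: 24.63
ee_pos: [0.5232, 0.069, 0.2105]
orientation: [-0.001, 0.997, -0.074, 0.004]
force: [0.7, -0.3, 0.5]
grip_width: 0.348
```

```bash
python3 - <<'E'
from h import *
c=cap('wrist','w17.png'); st()
E
```

```text
t 24.68 tcp [0.5223 0.0686 0.2079] tumb [ 0.0127 -0.0076  0.2079] F [-0.4 -0.4  0.1] grip 0.351 q [0.15, 0.21, -0.46, 1.91, 0.11, 1.03, -2.07]
toolx ang -8.52 z [ 0.006  0.    -1.   ]
```

View pics/w17.png

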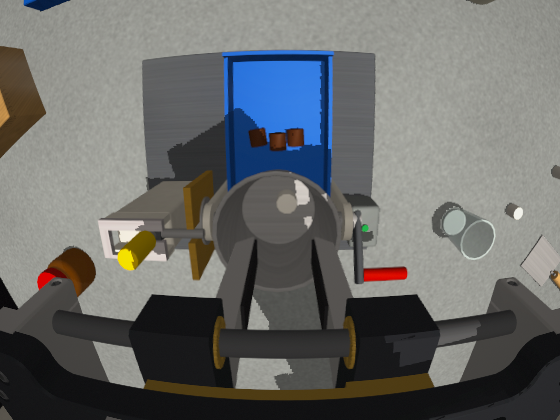

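step_arm:
  deltas: [0.35, -0.004, 0.034, 0, 0, 0, 0, 0.35, -0.004, 0.034, 0, 0, 0, 0, 0.35, -0.004, 0.034, 0, 0, 0, 0, 0.35, -0.004, 0.034, 0, 0, 0, 0, 0.35, -0.004, 0.034, 0, 0, 0, 0, 0.35, -0.004, 0.034, 0, 0, 0, 0, 0.35, -0.004, 0.034, 0, 0, 0, 0, 0.35, -0.004, 0.034, 0, 0, 0, 0, 0.35, -0.004, 0.034, 0, 0, 0, 0, 0.35, -0.004, 0.035, 0.02, 0, 0, 0, 0.35, 0, 0, 0.04, 0, 0, 0, 0.35, 0, 0, 0.04, 0, 0, 0, 0.35, 0, 0, 0.03, 0, 0, 0, 0.35, 0, 0, 0, 0, 0, 0, 0.35, 0, 0, 0, 0, 0, 0]

```text
time: 25.93
ee_pos: [0.4298, -0.2623, 0.0739]
orientation: [-0.001, 0.997, -0.074, -0.002]
force: [1.2, 0.0, 1.0]
grip_width: 0.35
```

```bash
python3 - <<'E'
from h import *
c=cap('wrist','w18.png'); slug(c)
E
```

```text
t 25.98 tcp [ 0.431  -0.2629  0.0755] tumb [-0.0298 -0.3488  0.0755] F [-0.4 -0.2 -0.5] grip 0.352 q [0.59, 0.33, -0.2, 2.09, 0.09, 0.74, -1.39]
toolx ang -8.48 z [-0.  0. -1.]
[396, 126, 22, 24, 419] [406.5 137.4] w [ 0.4816 -0.3629  0.02  ] tumb [ 0.0349 -0.4405  0.02  ] tool delta [0.0649 0.0915 0.0554]
```

View pics/w18.png

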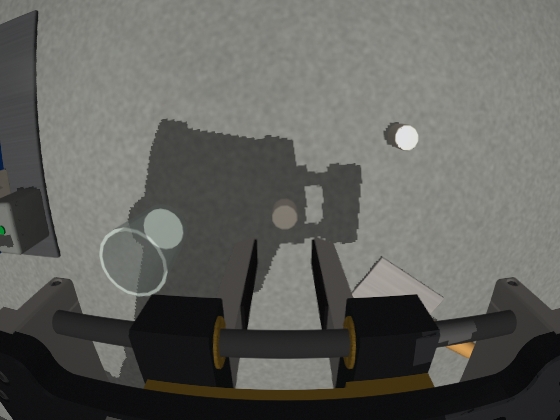

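step_arm:
  deltas: [0.35, 0.0025, 0, 0.02, 0, 0, 0, 0.35, 0, 0, 0.02, 0, 0, 0, 0.35, 0, 0, 0.02, 0, 0, 0, 0.35, 0, 0, 0.012, 0, 0, 0, 0.35, 0, 0, 0, 0, 0, 0, 0, 0, 0, 0, 0, 0, 0, 0, 0, 0, 0, 0, 0, 0, 0, 0, 0, 0, 0, 0, 0, 0, 0, 0, 0, 0, 0, 0, 0, 0, 0, 0, 0, 0, 0]

```text
time: 26.82
ee_pos: [0.4344, -0.264, 0.0045]
orientation: [0.001, 0.997, -0.074, 0.001]
force: [-0.7, 1.2, 12.0]
grip_width: 0.204
```

step_arm:
  deltas: [0, 0, 0, -0.035, 0, 0, 0, 0, 0, 0, -0.04, 0, 0, 0, 0, 0, 0, -0.04, 0, 0, 0, 0, 0, 0, -0.04, 0, 0, 0, 0, 0, 0, -0.04, 0, 0, 0, 0, 0.0014, -0.034, 0, 0, 0, 0, 0, 0.0014, -0.034, 0, 0, 0, 0, 0, 0.0014, -0.034, 0, 0, 0, 0, 0, 0.0014, -0.034, 0, 0, 0, 0, 0, 0.0014, -0.034, 0, 0, 0, 0, 0, 0.0014, -0.034, 0, 0, 0, 0, 0, 0.0014, -0.034, 0, 0, 0, 0, 0, 0.0014, -0.034, 0, 0, 0, 0, 0, 0.0014, -0.034, 0, 0, 0, 0, 0, 0.0014, -0.034, 0, 0, 0, 0, 0, 0, 0, 0, 0, 0, 0, 0, 0, 0, 0, 0, 0, 0]

```text
time: 28.23
ee_pos: [0.4974, 0.0727, 0.1987]
orientation: [-0.0, 0.997, -0.072, 0.001]
force: [-0.2, -1.3, -0.9]
grip_width: 0.205
```

```bash
python3 - <<'E'
from h import *
c=cap('wrist','w19.png'); st()
E
```

```text
t 28.28 tcp [0.4973 0.0711 0.1985] tumb [-0.0124 -0.0088  0.1985] F [ 0.3  0.1 -0.5] grip 0.206 q [0.16, 0.18, -0.48, 1.97, 0.1, 1.01, -2.08]
toolx ang -8.42 z [ 0.001 -0.    -1.   ]
```

View pics/w19.png

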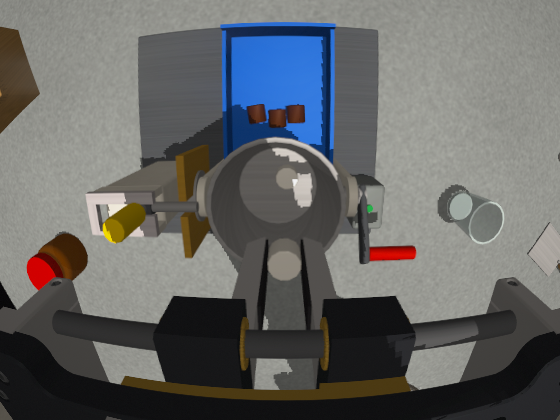

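step_arm:
  deltas: [0, 0, -0.006, 0.025, 0, 0, 0, 0, 0, 0, 0.025, 0, 0, 0, 0, 0, 0, 0.025, 0, 0, 0, 0, 0, 0, 0.006, 0, 0, 0, 0, 0, 0, 0, 0, 0, 0, 0.28, 0, 0, 0, 0, 0, 0, 0.28, 0, 0, 0, 0, 0, 0, 0.28, 0, 0, 0, 0, 0, 0, 0.28, 0, 0, 0, 0, 0, 0, 0.28, 0, 0, -0.035, 0, 0, 0, 0.28, 0, 0, -0.035, 0, 0, 0, 0.28, 0, 0, -0.018, 0, 0, 0, 0.35, 0, 0, 0, 0, 0, 0]

```text
time: 29.37
ee_pos: [0.5003, 0.0774, 0.2094]
orientation: [-0.001, 0.997, -0.074, 0.003]
force: [0.7, 0.1, 0.1]
grip_width: 0.32
```

```bash
python3 - <<'E'
from h import *
c=cap('wrist','w20.png'); st()
E
```

```text
t 29.42 tcp [0.4994 0.077  0.2072] tumb [-0.0111 -0.0026  0.2072] F [ 1.   0.  -0.5] grip 0.34 q [0.16, 0.18, -0.48, 1.96, 0.1, 1.03, -2.09]
toolx ang -8.51 z [ 0.005  0.    -1.   ]
```

View pics/w20.png

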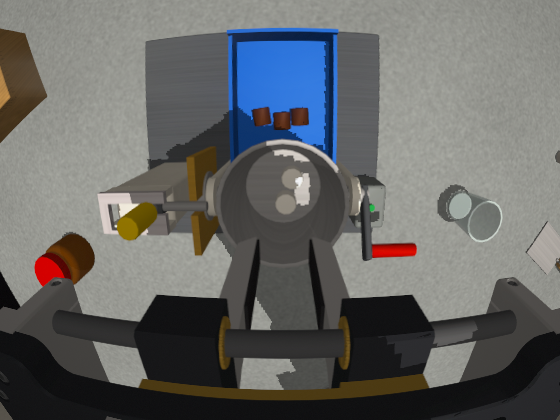

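step_arm:
  deltas: [0.35, 0.0039, 0.0365, 0, 0, 0, 0, 0.35, 0.0039, 0.0365, 0, 0, 0, 0, 0.35, 0.0039, 0.0365, 0, 0, 0, 0, 0.35, 0.0039, 0.0365, 0, 0, 0, 0, 0.35, 0.0039, 0.0365, 0, 0, 0, 0, 0.35, 0.0039, 0.0365, 0, 0, 0, 0, 0.35, 0.0039, 0.0365, 0, 0, 0, 0, 0.35, 0.0039, 0.0365, 0, 0, 0, 0, 0.35, 0.0039, 0.0365, 0, 0, 0, 0, 0.35, 0.0039, 0.0365, 0, 0, 0, 0, 0.35, 0.0039, 0.0365, 0, 0, 0, 0, 0.35, 0.0039, 0.0365, 0.02, 0, 0, 0, 0.35, 0, 0, 0.04, 0, 0, 0, 0.35, 0, 0, 0.04, 0, 0, 0, 0.35, 0, 0, 0.03, 0, 0, 0, 0.35, 0, 0, 0, 0, 0, 0, 0.35, 0, 0, 0, 0, 0, 0]

```text
time: 30.83
ee_pos: [0.4788, -0.3624, 0.0736]
orientation: [-0.001, 0.997, -0.074, -0.002]
force: [0.0, -0.7, 0.4]
grip_width: 0.349
```

```bash
python3 - <<'E'
from h import *
c=cap('wrist','w21.png'); slug(c)
E
```

```text
t 30.88 tcp [ 0.48   -0.3631  0.0755] tumb [ 0.0333 -0.441   0.0755] F [ 0.4  0.6 -0.4] grip 0.352 q [0.68, 0.46, -0.18, 1.87, 0.11, 0.82, -1.27]
toolx ang -8.48 z [-0.  0. -1.]
```

View pics/w21.png

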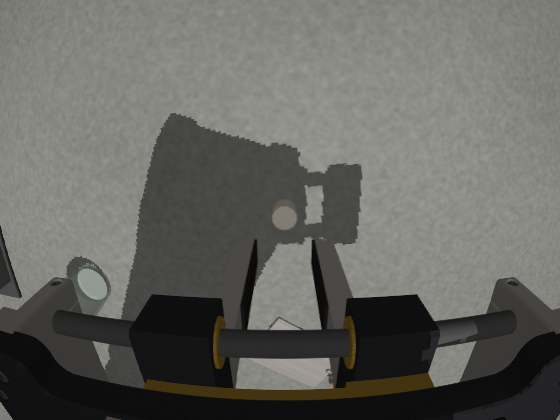

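Same geometry as slug B.

step_arm:
  deltas: [0.35, 0.0025, 0, 0.02, 0, 0, 0, 0.35, 0, 0, 0.02, 0, 0, 0, 0.35, 0, 0, 0.02, 0, 0, 0, 0.35, 0, 0, 0.012, 0, 0, 0, 0.35, 0, 0, 0, 0, 0, 0, 0, 0, 0, 0, 0, 0, 0, 0, 0, 0, 0, 0, 0, 0, 0, 0, 0, 0, 0, 0, 0, 0, 0, 0, 0, 0, 0, 0, 0, 0, 0, 0, 0, 0, 0]

```text
time: 31.72
ee_pos: [0.4832, -0.3642, 0.0045]
orientation: [0.001, 0.997, -0.074, 0.001]
force: [-1.1, 1.1, 9.0]
grip_width: 0.204
```

step_arm:
  deltas: [0, 0, 0, -0.035, 0, 0, 0, 0, 0, 0, -0.04, 0, 0, 0, 0, 0, 0, -0.04, 0, 0, 0, 0, 0, 0, -0.04, 0, 0, 0, 0, 0, 0, -0.04, 0, 0, 0, 0, -0.003, -0.0376, 0, 0, 0, 0, 0, -0.003, -0.0376, 0, 0, 0, 0, 0, -0.003, -0.0376, 0, 0, 0, 0, 0, -0.003, -0.0376, 0, 0, 0, 0, 0, -0.003, -0.0376, 0, 0, 0, 0, 0, -0.003, -0.0376, 0, 0, 0, 0, 0, -0.003, -0.0376, 0, 0, 0, 0, 0, -0.003, -0.0376, 0, 0, 0, 0, 0, -0.003, -0.0376, 0, 0, 0, 0, 0, -0.003, -0.0376, 0, 0, 0, 0, 0, -0.003, -0.0376, 0, 0, 0, 0, 0, -0.003, -0.0376, 0, 0, 0, 0, 0, 0, 0, 0, 0, 0, 0, 0, 0, 0, 0, 0, 0, 0]

```text
time: 33.3
ee_pos: [0.5132, 0.0903, 0.1986]
orientation: [-0.0, 0.997, -0.072, 0.001]
force: [0.6, -0.4, -1.1]
grip_width: 0.201
```

```bash
python3 - <<'E'
from h import *
st()
E
```

```text
t 33.3 tcp [0.5132 0.0903 0.1986] tumb [0.0006 0.0125 0.1986] F [ 0.6 -0.4 -1.1] grip 0.201 q [0.12, 0.21, -0.47, 1.93, 0.11, 1.02, -2.12]
toolx ang -8.27 z [ 0.001  0.    -1.   ]
```

step_arm:
  deltas: [0, 0, 0.001, 0.025, 0, 0, 0, 0, 0, 0, 0.025, 0, 0, 0, 0, 0, 0, 0.025, 0, 0, 0, 0, 0, 0, 0, 0, 0, 0, 0, 0, 0, 0, 0, 0, 0, 0.28, 0, 0, 0, 0, 0, 0, 0.28, 0, 0, 0, 0, 0, 0, 0.28, 0, 0, 0, 0, 0, 0, 0.28, 0, 0, 0, 0, 0, 0, 0.28, 0, 0, -0.035, 0, 0, 0, 0.28, 0, 0, -0.04, 0, 0, 0, 0.28, 0, 0, -0.04, 0, 0, 0, 0.28, 0, 0, -0.03, 0, 0, 0, 0.28, -0.02, 0, -0.02, 0, 0, 0, 0.28, -0.02, 0, -0.02, 0, 0, 0, 0.28, 0, 0, 0, 0, 0, 0]

```text
time: 34.63
ee_pos: [0.4725, 0.0943, 0.3123]
orientation: [-0.0, 0.997, -0.073, 0.003]
force: [0.7, 0.4, 0.9]
grip_width: 0.281
```

```bash
python3 - <<'E'
from h import *
c=cap('wrist','w22.png'); st()
wblob(c,(20,150,60),(34,255,255),.184,300)
a=cap('scene','sc22.png'); b=cap('side','si22.png')
E
```

```text
t 34.68 tcp [0.4734 0.0935 0.3105] tumb [-0.0393  0.01    0.3105] F [-0.1 -0.2  0.9] grip 0.28 q [0.15, 0.05, -0.49, 1.86, 0.02, 1.23, -2.07]
toolx ang -8.45 z [ 0.005 -0.    -1.   ]
[176, 146, 26, 23, 413] [188.5 156.8] world [0.5261 0.1811 0.184 ] tumb [0.0003 0.1043 0.184 ]
[332, 317, 11, 53, 306] [338.3 343. ] world [0.2776 0.0551 0.184 ] tumb [-0.2274 -0.0564  0.184 ]
[133, 375, 290, 25, 3308] [291.5 389.4] world [0.1995 0.1239 0.184 ] tumb [-0.3147  0.0004  0.184 ]
```

View pics/w22.png

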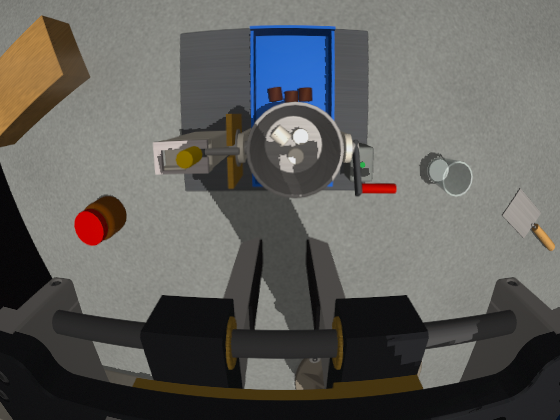

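View pics/sc22.png

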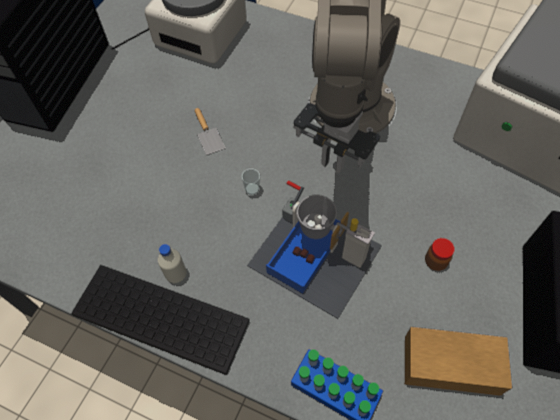

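View pics/si22.png

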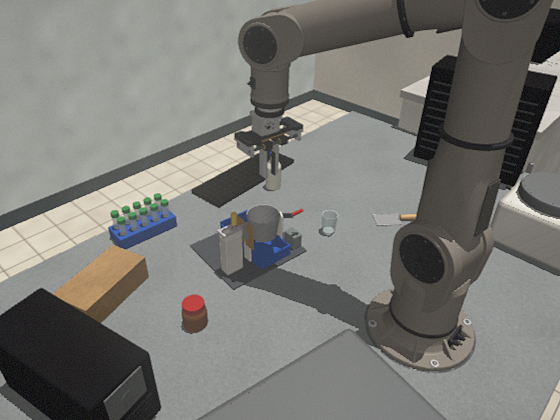

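```bash
python3 -c "
from station import finish_job
print(finish_job())"
```

```text
the job is handed in; nothing more can be done
None
```

The slug change is done and handed in at about 35 s on the robot's clock, well inside the 208 s limit.

- **Pin and drum:** I parked the index pin in its notch (measured pull about 0.017) and cranked the drum to its end stop. All three spent slugs dropped into the tray. I then cranked it upright against the stop and let the pin home before adding any fresh slugs.
- **Fresh slugs:** One white slug had been knocked aside during the run, so I located it again. I then put all three into the drum.

**Last checks:** The final images show three brown slugs in the tray and three white slugs in the drum. No white slugs were visible left on the bench. The knob reads (0.000, 0.104) m in the tumbler's frame, the same as at the start, so the pin is home. The beaker, bottle, jar and spatula looked unmoved, judged by eye only, and the arm was clear of everything. No check failed or disagreed.

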